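Load and start the balcony crock cooker

ROBOT

A 7-joint arm with a two-finger parallel gripper is mounted at the origin on the work surface. World frame = base frame: x ahead of the robot, y to its left, z up, the work surface at z = 0. Lengths are in mm, angles in rad, forces in N, time in s.
With the tool pointing down it reaches from about 425 to 875 mm from the base axis. Payload 4.7 kg.
Tool frame: the origin (TCP) lies on the centre line of the jaws, within the pads' length; the fingertips stand 8 mm ahead of it and the grasp point (between the pads) lies 11 mm behind it; z points along the fingers, y is the direction in which the jaws open and shut (so a half turn about z gives the same grasp; the last joint's range is limited). The gripper opens to 87 mm and grips with 3 to 60 N. Pads are 19 mm wide; open, the fingers measure 117 mm over their backs; the gripper's body (75 mm by 190 mm) begins 51 mm behind the grasp point.
Start: joints at [-1.28, 0.321, -0.07, 1.45, 0.023, 1.371, -0.057], TCP at [177.658, 625.27, 230.587] pointing down, gripper open.
Joint ranges: [-2.86, 2.86], [-0.3, 2.09], [-1.38, 1.24], [0.06, 2.45], [-1.56, 4.7], [0.09, 2.05], [-2.69, 2.69]. Speed limits (rad/s): [2.57, 2.57, 3.14, 3.14, 3.14, 3.14, 3.14].

INTERFACE

Orientations are given as a unit quaternion [w, x, y, z].
In Python, from rig import manip gives the robot as it stands.
- The arm moves only by the shell command python3 -m handwheel 'ROWS' [FORCE]. ROWS is JSON, a list of rows, each a list of 7 numbers: the opening, from 0 (shut) to 1 (fully open), then the shift along the world's x, y, z in mm, then the turn, a rotation vector about the world's x, y, z in rad. A call has 1 to 5 rows; each row is the pose to reach, as a shift and turn from the pose commanded when the call began; what a row does not reach only later rows make up. A row lasts 1/12 s, in which the tool goes at most 41.7 mm and 7.16 degrees, less where a joint would pass 70% of its speed; a pose out of reach is approached as far as the arm can. A call with a gripper value outside its range is refused whole. The fingers move at their own pace and stop on an object; FORCE is the grip in N (left out, the last holds). Time passes only in rows, so rows that repeat a pose let the fingers close. It gives the time, the measured TCP pose, the force and the opening at its end, in the units of the state.
- manip.observe(): the state, without advancing time (a new reading comes with each control period).
- manip.snapshot(name): name is "scene" or "top" or "wrist"; returns the picture (384x512x3 uint8, red, green, blue); there is no depth.
- manip.camera_params(name): a dict with "intrinsics" (3x3 intrinsics, pixels), "R" (3x3) and "t" (3): a world point X has camera coordinates R X + t. Camera axes: x right, y down, z forward; pixel columns grow to the right and rows downward; lengths in mm; the calibration is good to about 2 mm. A picture is of the moment at which its call begins: read the wrist's pose just before it. camera_params takes no time and is no camera call; for the wrist camera it gives the pose at the moment of the call.
- manip.finish_job(): hands the job in, once; it reports no verdict.
The state is a dict: "time": time; "q": joint angles; "joint_velocities": joint speeds; "tau": joint torques, N m; "position": TCP position; "ee_rot": TCP orientation; "wrist_force": force on the tool from outside, world axes, zero at the start; "ft_torque": the same for the moment, N m; "opening": finger opening in mm.
Only numpy, scipy, OpenCV 4.12 (cv2) and the standard library are available. Lean on these libraries where they do the work, as an engineer would, in place of code of your own. Each camera call takes 0.05 s, during which the arm holds its last target.

TASK

Get supper going on the balcony cooker: put every potato lying on the bench into the crock, then lay the grey lid on and turn it until its hidden lugs find their gaps and it drops fully home on the rim, and stand the small aluminium pot upright in the middle of the round warming plate so that its base overhangs nowhere. Only when all that is done, push the heat lever to 40 degrees, the long tick on its quadrant. Leave the other things on the bench where they are.

Things in the scene. Friction and masses are not known exactly. Their poses are not given: they have to be found in the camera images.
- cooker: table-top cooker, fixed. Origin at bench level on the axis of its crock; axes x away from the robot, y to the left, z up (turned by up to 9 degrees). Dark steel base block 35 mm high, x -105..105, y -95..210. On it a white round crock: outer radius 84, inner radius 75, rim at z = 115, inner floor at z = 43.
- crock_floor (a point): centre of the crock's inner floor, 43 mm over the bench
- crock_rim (a point): centre of the crock's mouth, at rim height (115 mm). 4 mm below the rim a ledge ring (top z = 111, 12 mm thick, free opening of radius 59) is interrupted by three gaps 17 mm wide, 120 degrees apart; the angle at which they stand differs every time and no frame tells it.
- plate_top (a point): centre of the top of the small round steel warming plate (radius 40) on the cooker's base left of the crock, top 47 mm above the bench; in the cooker's frame at (20, 155, 47)
- lever_pivot (a point): axis of the heat lever, in the cooker's frame at (-70, 155, 40); the axis runs along the cooker's y
- lever_tip (a point): centre of the black ball knob (diameter 22) at the end of the heat lever, 75 mm from the pivot. At the off stop the lever leans 0.6 rad from upright towards the robot (-x of the cooker).
- lever (a joint): heat lever angle, rad: 0 at the off stop (leaning to the robot), grows as it is pushed away from the robot, 1.2 at the far stop. Stiff (about 2 N at the knob), stays where it is left. On the black quadrant beside it white ticks stand at 0, 20, 40 and 60 degrees; the long thick one is 40 degrees (0.70 rad).
- lid_under (a point): same point as the lid's origin. Three round-ended lugs, 10 mm thick, 12 mm long, hide below it on radius 67, 120 degrees apart, at an angle not told. On the crock at a wrong angle they ride on the ledge: origin 123 mm over the bench, 3 mm of play, free to turn; when they meet the gaps the lid drops by its own weight until the disc lies on the rim (115 mm).
- lid: stone-grey round crock lid, about 450 g: disc of radius 82, 8 mm thick; upright bar handle on top 64 mm long (lid's x), 14 mm thick (lid's y), from 8 to 44 mm over the origin. Origin at the centre of the disc's underside, z up. Starts on the bench to the left, standing on its three 12 mm lugs.
- pot: small open aluminium pot, about 130 g: outer radius 32, 55 mm high, wall 3; two small ears at +x and -x of its own frame reaching to 45 mm from the axis, 43 to 49 mm up. Origin at the centre of its underside, z up. Starts on the right of the bench.
- potato0: small round potato, light brown, squat: 42 mm across at 16 mm up, 34 mm high, about 45 g; origin under the middle of its flat 24 mm foot, z up through its top. Three or all four of the four are there. Lies on the right of the bench (robot's view).
- potato1: small round potato, light brown, squat: 42 mm across at 16 mm up, 34 mm high, about 45 g; origin under the middle of its flat 24 mm foot, z up through its top. Three or all four of the four are there. Lies on the right of the bench (robot's view).
- potato2: small round potato, light brown, squat: 42 mm across at 16 mm up, 34 mm high, about 45 g; origin under the middle of its flat 24 mm foot, z up through its top. Three or all four of the four are there. Lies on the right of the bench (robot's view).
- potato3: small round potato, light brown, squat: 42 mm across at 16 mm up, 34 mm high, about 45 g; origin under the middle of its flat 24 mm foot, z up through its top. Three or all four of the four are there. Lies on the right of the bench (robot's view).
- flowerpot: small empty terracotta flower pot, radius 27, 45 high, standing among the potatoes; origin under its centre. Bystander: leave where it is.
- strainer: steel strainer bowl, radius 58, 45 high, straight handle along its +x to 164 mm; origin under the bowl's centre. Bystander: leave where it is.
- scoop: red plastic scoop, box 70 x 50 x 26, handle to its -x to 127 mm; origin under the box's centre. Bystander: leave where it is.
- jar: amber glass jar, radius 30, 70 high; origin under its centre. Bystander: leave where it is.
- mug: blue mug, radius 38, 85 high; origin under its centre. Bystander: leave where it is.
Not all that is in view belongs to the job. What is shaped like the potato1 but blue or turquoise is not meant.

How it is judged (in metres and radians):
On the way, in this order (a step that is already met when the one before it is completed fails the run):
1. every potato is in the crock (horizontal distance between each of potato0, potato1, potato2, potato3 and crock_floor below 0.075 m and z of potato0 in the frame of cooker between 0.035 and 0.098 m and z of potato1 in the frame of cooker between 0.035 and 0.098 m and z of potato2 in the frame of cooker between 0.035 and 0.098 m and z of potato3 in the frame of cooker between 0.035 and 0.098 m), for 0.2 s.
2. the lid is fully home on the crock and let go, and the pot stands centred on the warming plate, let go (all of step 1 and horizontal distance between lid and crock_rim below 0.008 m and z of lid in the frame of cooker below 0.118 m and angle between lid's own z axis and vertical below 0.04 rad and horizontal distance between pot and plate_top below 0.008 m and angle between pot's own z axis and vertical below 0.05 rad and z of pot in the frame of cooker between 0.042 and 0.052 m and contact force between the fingers and lid below 0.1 N and contact force between the fingers and pot below 0.1 N), for 0.3 s.
3. the heat lever is at 40 degrees (value of joint lever between 0.6 and 0.8 rad), for 0.2 s.
At the end, for the whole second after the job is handed in: All potatoes are in the crock; the lid lies flat on the rim (within 3 mm of height, 8 mm of centre, 0.04 rad); the pot stands upright on the warming plate within 8 mm of its centre (no overhang); the lever stands between 0.60 and 0.80 rad (40 degrees, give or take 5.5); everything is at rest (all of step 1 and all of step 3 and horizontal distance between lid and crock_rim below 0.008 m and z of lid in the frame of cooker below 0.118 m and angle between lid's own z axis and vertical below 0.04 rad and horizontal distance between pot and plate_top below 0.008 m and angle between pot's own z axis and vertical below 0.05 rad and z of pot in the frame of cooker between 0.042 and 0.052 m and linear speed of each of potato0, potato1, potato2, potato3, lid, pot below 0.02 m/s and velocity of joint lever below 0.05 rad/s); the robot touches nothing.
It fails at once if a bystander (flower pot, strainer, scoop, jar or mug) is moved by more than 4 cm (distance of any of flowerpot, strainer, scoop, jar, mug from where it was at the start of the episode above 0.04 m).
Of potato0, potato1, potato2, potato3 only 3 to 4 are there at a start; the rules pass over those that are not, and their reading is None.
At some moment in a run one of potato0, potato1, potato2, potato3, pot may be knocked a few centimetres aside while the robot is not near it.
Once in a run the grip may slacken for a moment while it holds something.
It also fails if it takes over 210 s, if anything falls off the work surface, if the arm or the gripper's body presses on something with over 40 N, if the wrist force passes 120 N, or if a joint passes its speed limit or range.

## Working session

There is one attempt and no reset: what is moved stays moved. The work goes in short steps, Python scripts to look and compute and a shell command to move; the robot and the scene stay as the last step left them, time stands still between calls to the robot, and variables do not carry over. Pictures are saved under pics/ and viewed, and the job is handed in when it is done.

```bash
ls; mkdir -p pics
python3 - <<'E'
from rig import manip
import cv2
print(manip.observe())
for n in ["scene","top","wrist"]:
    im=manip.snapshot(n); cv2.imwrite(f"pics/{n}0.png",im[:,:,::-1])
    p=manip.camera_params(n); print(n,p)
E
```

```text
pics
{'time': 0.0, 'q': array([-1.27987485,  0.32181207, -0.07006647,  1.45167703,  0.0225983 ,
        1.37076221, -0.05687778]), 'joint_velocities': array([-6.77869479e-04,  1.66867426e-04, -1.10545291e-03, -1.89430169e-05,
       -6.74039919e-04, -3.50966282e-04,  9.51853440e-04]), 'tau': array([-2.52382924e-04, -4.91293931e+01, -4.04205183e-01, -3.12534785e+01,
       -6.39248779e-02,  4.32810572e-02,  1.88705289e-04]), 'position': array([177.55770508, 624.73015286, 229.4674081 ]), 'ee_rot': array([-7.89909561e-05,  1.37951754e-01,  9.90438508e-01, -9.32700715e-04]), 'wrist_force': array([ 0.44691421, -0.0788204 , -0.04717338]), 'ft_torque': array([ 0.0269098 ,  0.02894291, -0.00471601]), 'opening': 87.23317855222177}
scene {'intrinsics': array([[375.72567242,   0.        , 254.26145137],
       [  0.        , 375.72567242, 194.11606486],
       [  0.        ,   0.        ,   1.        ]]), 'R': array([[ 0.76185088,  0.64765256, -0.01137522],
       [ 0.52559999, -0.62835032, -0.57351594],
       [-0.37858669,  0.43095481, -0.81911542]]), 't': array([-391.84921219, -211.89792236, 1281.4353621 ])}
top {'intrinsics': array([[355.59065715,   0.        , 255.85310792],
       [  0.        , 355.59065715, 193.79875028],
       [  0.        ,   0.        ,   1.        ]]), 'R': array([[-2.61747429e-02, -9.99657382e-01, -2.75581057e-05],
       [-9.91734054e-01,  2.59707447e-02, -1.25654634e-01],
       [ 1.25612298e-01, -3.26164742e-03, -9.92074046e-01]]), 't': array([ 21.26294785, 496.106603  , 978.38472563])}
wrist {'intrinsics': array([[312.37993682,   0.        , 258.10858468],
       [  0.        , 312.37993682, 188.6858451 ],
       [  0.        ,   0.        ,   1.        ]]), 'R': array([[ 0.2741835 ,  0.96167667, -0.00118311],
       [ 0.93067617, -0.26503469,  0.2521874 ],
       [ 0.24220917, -0.07024672, -0.96767769]]), 't': array([-648.72248182,  -29.02446473,  389.64917563])}
```

View pics/top0.png

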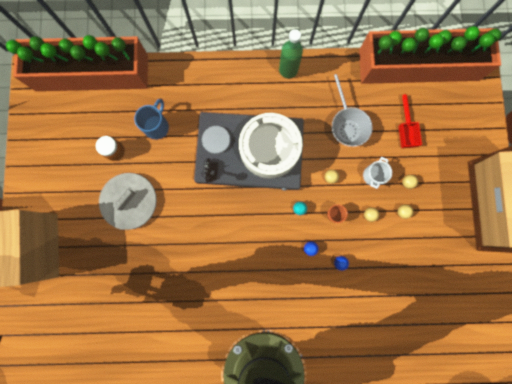

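View pics/scene0.png

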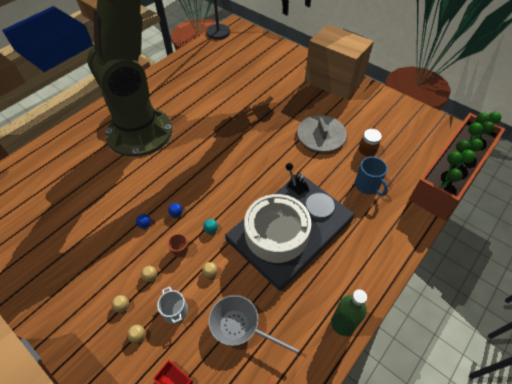

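View pics/wrist0.png

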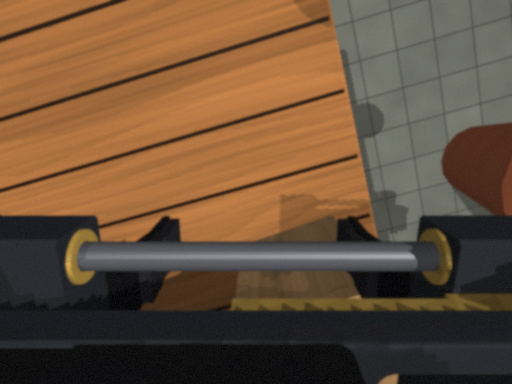

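```bash
cat > h.py <<'E'
from rig import manip
import numpy as np, cv2
from scipy.spatial.transform import Rotation as Ro
def ray(cam,uv,z,p=None):
    p=p or manip.camera_params(cam); R=p["R"];C=-R.T@p["t"]
    d=R.T@np.linalg.inv(p["intrinsics"])@np.array([uv[0],uv[1],1.])
    return C+d*(z-C[2])/d[2]
def proj(cam,X,p=None):
    p=p or manip.camera_params(cam); x=p["intrinsics"]@(p["R"]@np.asarray(X,float)+p["t"]); return x[:2]/x[2]
def st():
    s=manip.observe(); e=s["ee_rot"]; R=Ro.from_quat([e[1],e[2],e[3],e[0]])
    print("t%.2f"%s["time"],"pos",s["position"].round(1),"y-axis",R.as_matrix()[:,1].round(3),"z",R.as_matrix()[:,2].round(3),"F",s["wrist_force"].round(1),"T",s["ft_torque"].round(2),"open",round(s["opening"],1))
    return s
def snap(cam,name,crop=None,f=1):
    im=manip.snapshot(cam)[:,:,::-1].copy()
    if crop: u0,v0,u1,v1=crop; im2=im[v0:v1,u0:u1]
    else: im2=im
    cv2.imwrite(f"pics/{name}.png",cv2.resize(im2,None,fx=f,fy=f,interpolation=cv2.INTER_CUBIC)); return im
def blobs(im,kind):
    h=cv2.cvtColor(im,cv2.COLOR_BGR2HSV).astype(int)
    H,S,V=h[...,0],h[...,1],h[...,2]
    m={"potato":(H>18)&(H<34)&(S>70)&(V>130)}[kind]
    n,l,s,c=cv2.connectedComponentsWithStats(m.astype(np.uint8))
    return [(c[i].round(1),s[i,4],s[i,:4]) for i in range(1,n) if s[i,4]>15]
E
python3 - <<'E'
from h import *
im=cv2.imread("pics/top0.png")
cv2.imwrite("pics/topA.png",cv2.resize(im[90:230,190:310],None,fx=5,fy=4.28,interpolation=cv2.INTER_CUBIC))
cv2.imwrite("pics/topB.png",cv2.resize(im[150:280,285:430],None,fx=5,fy=4.5,interpolation=cv2.INTER_CUBIC))
cv2.imwrite("pics/topC.png",cv2.resize(im[90:240,90:240],None,fx=4,fy=4,interpolation=cv2.INTER_CUBIC))
for c,a,b in blobs(im,"potato"): print("top",c,a,b,ray("top",c,18).round(1))
im=cv2.imread("pics/scene0.png")
for c,a,b in blobs(im,"potato"): print("scene",c,a,b,ray("scene",c,18).round(1))
E
```

```text
top [507.3 187.6] 657 [500 152  12  94] [ 497.2 -717.    18. ]
top [331.3 176.1] 150 [325 170  14  13] [ 544.1 -211.5   18. ]
top [409.8 181.2] 167 [402 175  16  14] [ 523.2 -437.5   18. ]
top [405.  211.2] 168 [398 205  15  14] [ 436.9 -416.8   18. ]
top [371.  214.1] 162 [364 208  15  14] [ 431.1 -319.    18. ]
top [  9.6 233.8] 735 [  0 211  19  47] [402.1 709.5  18. ]
top [273.5 339.6] 35 [270 336   9   8] [ 95.1 -29.5  18. ]
scene [143.3   9.2] 34 [141   6   8   8] [-568.7  500.3   18. ]
scene [75.8 13.5] 40 [71 10 10  7] [-776.7  284.5   18. ]
scene [ 6.4 49.8] 86 [ 0 45 13 11] [-763.7  -56.3   18. ]
scene [147.6  58.7] 29 [141  54  14  10] [-271.   272.4   18. ]
scene [ 44.7 106.3] 883 [ 0 74 95 63] [-341.  -142.6   18. ]
scene [209.6 267.2] 111 [203 262  14  11] [ 537.5 -205.8   18. ]
scene [148.7 270.9] 116 [142 266  15  10] [ 424.1 -314.6   18. ]
scene [119.8 300.9] 134 [113 296  15  11] [ 430.3 -412.5   18. ]
scene [135.9 330.9] 161 [128 325  17  13] [ 517.3 -433.2   18. ]
```

View pics/topA.png

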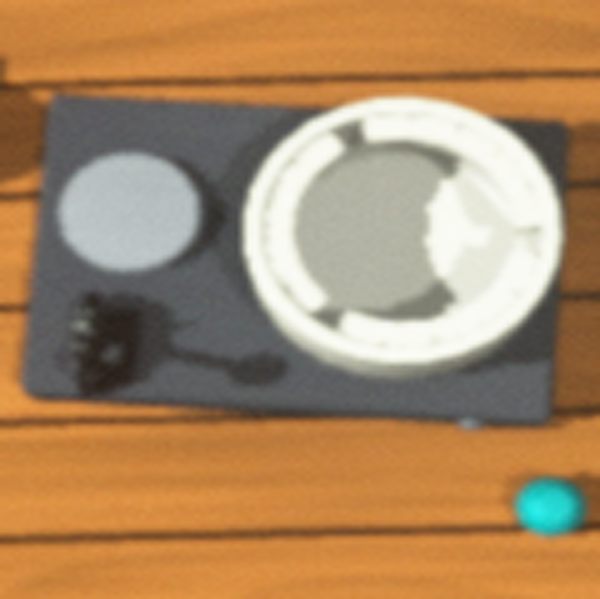

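View pics/topB.png

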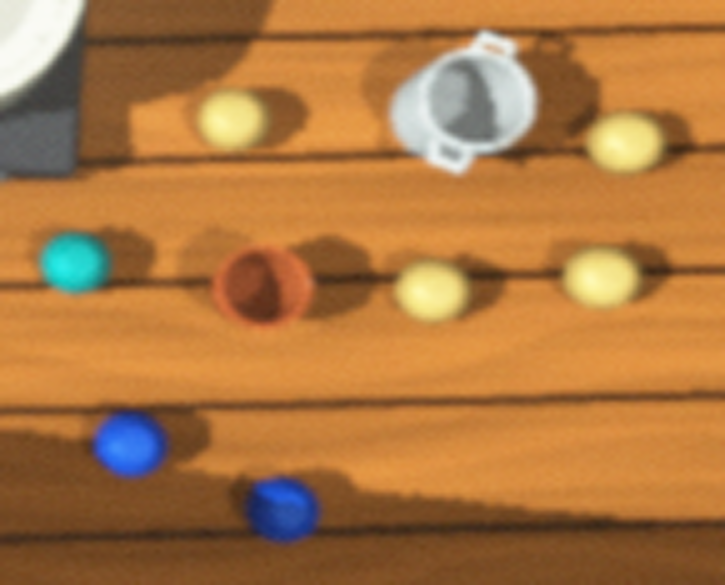

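View pics/topC.png

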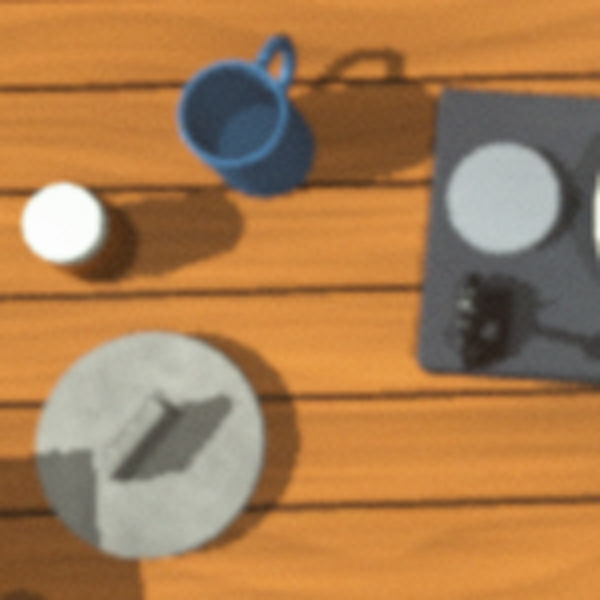

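Run:
```python
from h import *
im=cv2.imread("pics/scene0.png")
cv2.imwrite("pics/scA.png",cv2.resize(im[150:300,215:365],None,fx=4,fy=4,interpolation=cv2.INTER_CUBIC))
cv2.imwrite("pics/scB.png",cv2.resize(im[250:350,100:220],None,fx=5,fy=5,interpolation=cv2.INTER_CUBIC))
```

```text
(no output)
```

View pics/scA.png

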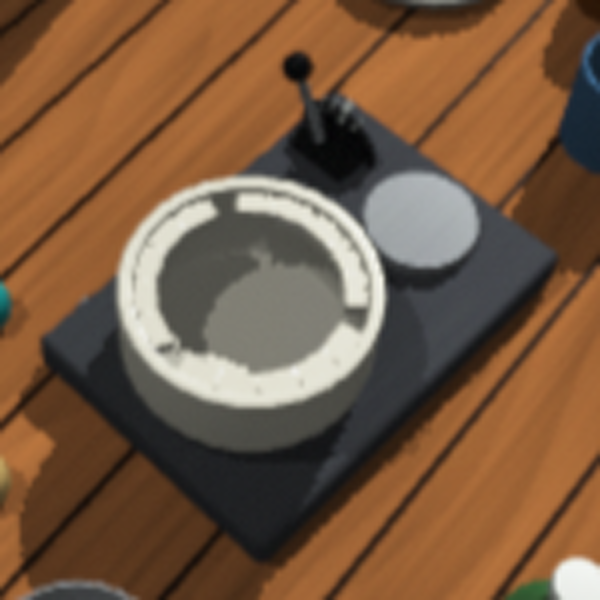

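View pics/scB.png

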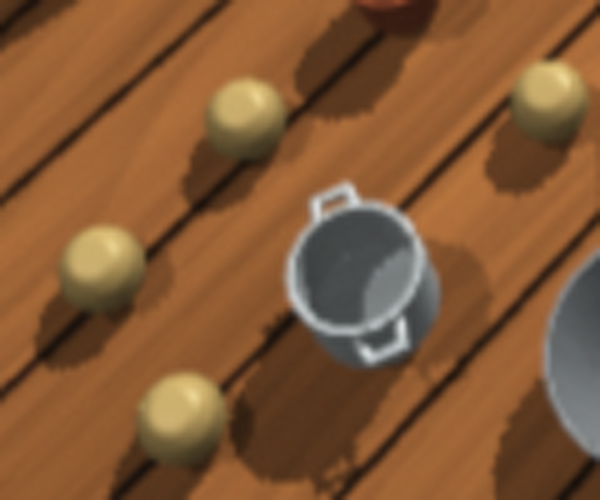

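Run:
```python
from h import *
from scipy.optimize import least_squares
A=lambda x,y:(x/5+190,y/4.28+90); S=lambda x,y:(x/4+215,y/4+150)
obs=[("top",A(52,97),(105,210,35)),("top",A(568,122),(105,-95,35)),("top",A(25,395),(-105,210,35)),("top",A(550,422),(-105,-95,35)),
("top",A(131,211),(20,155,47)),("top",A(403,231),(0,0,115)),
("scene",S(47,343),(-105,-95,35)),("scene",S(262,550),(105,-95,35)),("scene",S(556,257),(105,210,35)),("scene",S(420,220),(20,155,47)),("scene",S(251.5,292),(0,0,115))]
P={c:manip.camera_params(c) for c in("top","scene")}
def w(p,X):
    c,s=np.cos(p[2]),np.sin(p[2]); return np.array([p[0]+c*X[0]-s*X[1],p[1]+s*X[0]+c*X[1],X[2]])
for sel in (("top",),("scene",),("top","scene")):
    f=lambda p:np.concatenate([proj(c,w(p,X),P[c])-uv for c,uv,X in obs if c in sel])
    r=least_squares(f,[600,0,0],loss="soft_l1"); print(sel,r.x.round(3),f(r.x).round(1))
p=r.x
print("plate",w(p,(20,155,47)),"leverpivot",w(p,(-70,155,40)),"tip",w(p,(-70-75*np.sin(.6),155,40+75*np.cos(.6))))
for c,uvs in(("top",[A(350,135),A(328,315),A(528,235)]),("scene",[S(228,203),S(357,318),S(170,352)])):
    for uv in uvs:
        X=ray(c,uv,111,P[c]); d=X[:2]-p[:2]; print(c,"gap r",np.hypot(*d).round(1),"ang",np.degrees(np.arctan2(d[1],d[0])).round(1))
for c,a in (("scene",[(209.8,270.4),(136.4,334),(120.4,304),(149.4,274)]),("top",[(331.3,176.1),(409.8,181.2),(405,211.2),(371,214.1)])):
    for uv in a: print(c,"potato",ray(c,uv,17,P[c]).round(1))
# pot rim center
print("pot",ray("top",(482/5+285,97/4.5+150),55,P["top"]).round(1),ray("scene",(354/5+100,265/5+250),55,P["scene"]).round(1))
print("flower",ray("top",(263/5+285,285/4.5+150),45,P["top"]).round(1))
print("pot ears",ray("top",(495/5+285,42/4.5+150),49).round(1),ray("top",(450/5+285,158/4.5+150),49).round(1))
print("lid",ray("top",(127.6,201.5),20).round(1))
im=cv2.imread("pics/top0.png")
cv2.imwrite("pics/topL.png",cv2.resize(im[165:237,92:164],None,fx=8,fy=8,interpolation=cv2.INTER_CUBIC))
im=cv2.imread("pics/scene0.png")
cv2.imwrite("pics/scL.png",cv2.resize(im[105:165,285:355],None,fx=8,fy=8,interpolation=cv2.INTER_CUBIC))
```

```text
('top',) [ 6.18508e+02 -3.45980e+01 -9.00000e-02] [-0.6 -1.1  0.8 -0.6 -1.3  0.3  1.   0.7 -0.3  0.6  0.2 -0.2]
('scene',) [ 6.21444e+02 -3.43000e+01 -8.50000e-02] [-3.2 -0.3  0.5  1.2  1.9 -0.4 -0.   0.2 -0.3 -0.7]
('top', 'scene') [ 6.19989e+02 -3.44640e+01 -8.60000e-02] [-0.8 -1.4  0.6 -1.2 -1.2  0.1  1.   0.1 -0.4  0.3  0.2 -0.8 -3.6 -0.6
 -0.1  0.9  1.4 -0.6 -0.5 -0.1 -0.8 -1. ]
plate [653.18591479 118.25427572  47.        ] leverpivot [563.51634536 125.95935963  40.        ] tip [521.32363913 129.58487433 101.90017112]
top gap r 67.0 ang 23.5
top gap r 67.5 ang 142.0
top gap r 66.3 ang -94.6
scene gap r 67.7 ang 139.4
scene gap r 69.5 ang 24.1
scene gap r 64.9 ang -98.7
scene potato [ 543.7 -211.6   17. ]
scene potato [ 523.3 -437.    17. ]
scene potato [ 437.2 -416.4   17. ]
scene potato [ 431.5 -318.9   17. ]
top potato [ 544.3 -211.7   17. ]
top potato [ 523.4 -437.9   17. ]
top potato [ 436.9 -417.2   17. ]
top potato [ 431.2 -319.4   17. ]
pot [ 546.9 -344.    55. ] [ 545.5 -338.8   55. ]
flower [ 434.1 -217.5   45. ]
pot ears [ 582.8 -356.    49. ] [ 510.  -325.6   49. ]
lid [485.3 376.   20. ]
```

View pics/topL.png

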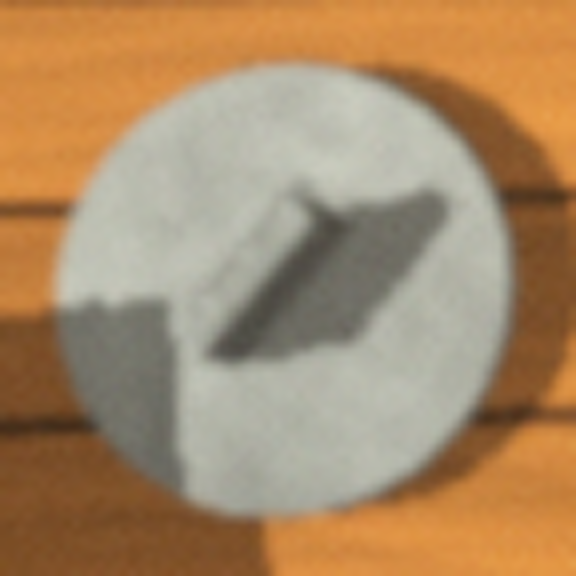

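View pics/scL.png

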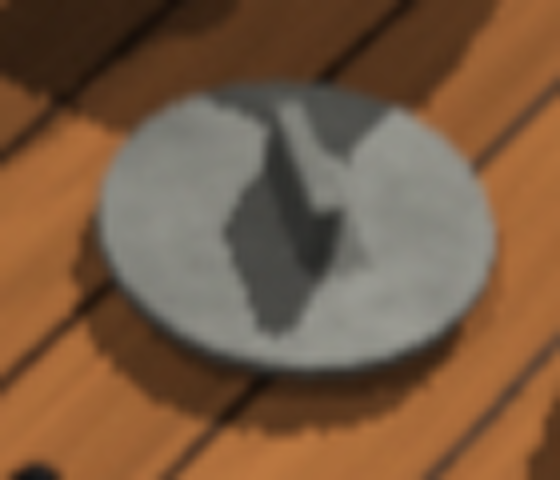

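```bash
python3 -m handwheel '[[0.75,40,-25,5,0,0,-0.12],[0.75,75,-50,10,0,0,-0.24],[0.75,110,-75,15,0,0,-0.36],[0.75,145,-100,20,0,0,-0.48],[0.75,180,-120,20,0,0,-0.6]]' 20; python3 -m handwheel '[[0.75,30,-28,0,0,0,-0.12],[0.75,60,-56,0,0,0,-0.24],[0.75,90,-84,0,0,0,-0.36],[0.75,120,-112,0,0,0,-0.48],[0.75,150,-140,0,0,0,-0.6]]'
```

```text
time: 0.57
position: [351.0, 508.7, 251.2]
ee_rot: [-0.0, 0.427, 0.904, 0.0]
wrist_force: [-0.0, 0.5, 0.4]
opening: 66.9
time: 0.98
position: [500.8, 368.3, 250.2]
ee_rot: [-0.0, 0.675, 0.738, -0.0]
wrist_force: [0.7, 0.4, -0.1]
opening: 65.6
```

```bash
python3 -m handwheel '[[0.75,10,-40,0,0,0,-0.09],[0.75,20,-80,0,0,0,-0.09],[0.75,25,-120,0,0,0,-0.09],[0.75,30,-160,0,0,0,-0.09],[0.75,35,-200,0,0,0,-0.09]]'; python3 -m handwheel '[[0.75,0,-40,0,0,0,0],[0.75,0,-80,0,0,0,0],[0.75,0,-120,0,0,0,0],[0.75,0,-160,0,0,0,0],[0.75,0,-200,0,0,0,0]]';  python3 -m handwheel '[[0.75,0,-40,0,0,0,0],[0.75,0,-80,-10,0,0,0],[0.75,0,-120,-40,0,0,0],[0.75,0,-150,-70,0,0,0],[0.75,0,-179,-90,0,0,0]]'; python3 -c "
from h import *; st()
snap('top','t1')"
```

```text
time: 1.4
position: [534.6, 167.9, 250.1]
ee_rot: [-0.0, 0.706, 0.709, -0.0]
wrist_force: [0.5, -0.1, 0.4]
opening: 65.2
time: 1.82
position: [534.2, -31.9, 250.3]
ee_rot: [-0.0, 0.706, 0.709, 0.0]
wrist_force: [0.4, -0.3, 0.1]
opening: 65.4
time: 2.23
position: [534.4, -207.9, 160.7]
ee_rot: [-0.0, 0.705, 0.709, 0.001]
wrist_force: [0.7, 0.1, -0.4]
opening: 65.4
t2.23 pos [ 534.4 -207.9  160.7] y-axis [1.    0.005 0.001] z [ 0.001  0.001 -1.   ] F [ 0.7  0.1 -0.4] T [-0.01  0.02  0.03] open 65.4
```

View pics/t1.png

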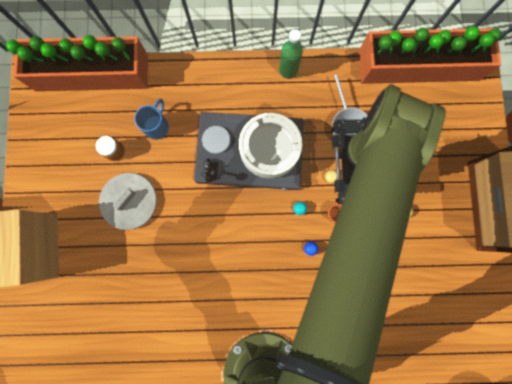

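```bash
python3 -m handwheel '[[0.75,10,-4,-35,0,0,0],[0.75,10,-4,-75,0,0,0],[0.75,10,-4,-110,0,0,0],[0.75,10,-4,-135,0,0,0],[0.75,10,-4,-149,0,0,0]]'; python3 -m handwheel '[[0.75,0,0,0,0,0,0],[0.2,0,0,0,0,0,0],[0.2,0,0,0,0,0,0],[0.2,0,0,0,0,0,0],[0.2,0,0,0,0,0,0]]' 15
```

```text
time: 2.7
position: [542.3, -209.8, 9.2]
ee_rot: [-0.002, 0.706, 0.709, -0.002]
wrist_force: [-0.6, 0.6, -0.3]
opening: 65.4
time: 3.12
position: [545.5, -211.1, 13.9]
ee_rot: [0.001, 0.706, 0.709, 0.001]
wrist_force: [-0.1, -0.3, 0.2]
opening: 46.1
```

```bash
python3 -m handwheel '[[0.2,0,0,0,0,0,0],[0.2,0,0,0,0,0,0],[0.2,0,0,0,0,0,0]]'; python3 -m handwheel '[[0.2,0,0,20,0,0,0],[0.2,0,0,55,0,0,0],[0.2,0,0,95,0,0,0],[0.2,0,0,130,0,0,0],[0.2,0,0,130,0,0,0]]' ; python3 -c "
from h import *; st()
snap('wrist','w1')"
```

```text
time: 3.37
position: [545.2, -211.0, 13.6]
ee_rot: [0.0, 0.706, 0.709, 0.0]
wrist_force: [-0.7, -0.0, 4.5]
opening: 39.4
time: 3.78
position: [548.9, -213.1, 150.2]
ee_rot: [0.005, 0.706, 0.708, 0.003]
wrist_force: [1.4, -0.4, -0.2]
opening: 39.5
t3.78 pos [ 548.9 -213.1  150.2] y-axis [1.    0.004 0.012] z [ 0.012 -0.002 -1.   ] F [ 1.4 -0.4 -0.2] T [-0.21 -0.07 -0.04] open 39.5
```

View pics/w1.png

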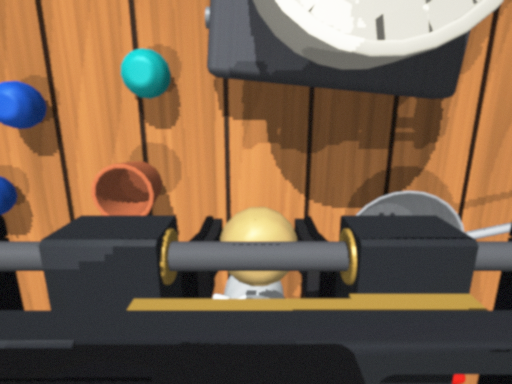

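```bash
python3 -m handwheel '[[0.2,15,30,5,0,0,0],[0.2,33,65,10,0,0,0],[0.2,51,100,10,0,0,0],[0.2,66,130,10,0,0,0],[0.2,75,147,10,0,0,0]]'; python3 -m handwheel '[[0.2,0,0,0,0,0,0],[0.2,0,0,0,0,0,0]]'
```

```text
time: 4.25
position: [620.6, -57.9, 151.0]
ee_rot: [-0.001, 0.704, 0.711, 0.0]
wrist_force: [0.7, 1.2, -0.8]
opening: 39.6
time: 4.42
position: [619.2, -62.2, 150.9]
ee_rot: [-0.001, 0.705, 0.71, -0.001]
wrist_force: [0.2, -0.4, -0.5]
opening: 39.4
```

Down to TCP 66, release.

```bash
python3 -m handwheel '[[0.2,1,-3,-25,0,0,0],[0.2,1,-3,-55,0,0,0],[0.2,1,-3,-75,0,0,0],[0.2,1,-3,-85,0,0,0],[0.2,1,-3,-85,0,0,0]]'; python3 -m handwheel '[[0.55,0,0,0,0,0,0],[0.55,0,0,0,0,0,0],[0.55,0,0,0,0,0,0],[0.55,0,0,0,0,0,0]]'; python3 -m handwheel '[[0.6,0,0,30,0,0,0],[0.6,0,0,60,0,0,0],[0.75,0,-30,90,0,0,0],[0.75,-35,-70,90,0,0,0],[0.75,-70,-110,90,0,0,0]]'; python3 -c "
from h import *; st()
snap('wrist','w2')"
```

```text
time: 4.83
position: [618.4, -68.2, 65.1]
ee_rot: [-0.001, 0.706, 0.708, -0.002]
wrist_force: [0.1, 0.3, -0.7]
opening: 39.9
time: 5.17
position: [621.3, -67.1, 69.1]
ee_rot: [0.001, 0.706, 0.709, 0.001]
wrist_force: [-0.3, 1.0, -0.1]
opening: 47.4
time: 5.58
position: [568.5, -160.7, 161.2]
ee_rot: [0.003, 0.705, 0.709, 0.002]
wrist_force: [-0.0, -0.9, -0.5]
opening: 62.3
t5.58 pos [ 568.5 -160.7  161.2] y-axis [1.    0.007 0.007] z [ 0.007 -0.002 -1.   ] F [-0.  -0.9 -0.5] T [-0.22  0.14 -0.03] open 62.3
```

View pics/w2.png

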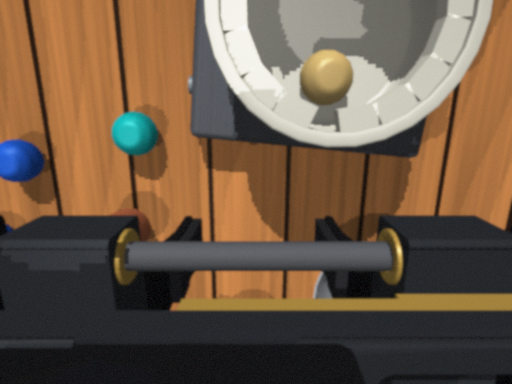

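```bash
python3 -m handwheel '[[0.75,-25,-30,-5,0,0,0],[0.75,-50,-60,-15,0,0,0],[0.75,-75,-90,-30,0,0,0],[0.75,-98,-120,-50,0,0,0],[0.75,-118,-143,-65,0,0,0]]'; python3 -m handwheel '[[0.75,0,0,0,0,0,0],[0.75,0,0,0,0,0,0],[0.75,0,0,0,0,0,0]]'
```

```text
time: 6.05
position: [446.8, -304.7, 93.0]
ee_rot: [0.001, 0.706, 0.708, 0.0]
wrist_force: [-0.1, -0.9, 0.0]
opening: 65.2
time: 6.3
position: [449.1, -302.2, 93.5]
ee_rot: [0.001, 0.706, 0.709, 0.001]
wrist_force: [0.0, 0.5, 0.2]
opening: 65.1
```

```bash
python3 -m handwheel '[[0.75,-18,-17,-10,0,0,0],[0.75,-18,-17,-40,0,0,0],[0.75,-18,-17,-65,0,0,0],[0.75,-18,-17,-81,0,0,0],[0.75,-18,-17,-81,0,0,0]]'; python3 -m handwheel '[[0.2,0,0,0,0,0,0],[0.2,0,0,0,0,0,0],[0.2,0,0,0,0,0,0],[0.2,0,0,0,0,0,0],[0.2,0,0,0,0,0,0]]';python3 -m handwheel '[[0.2,0,0,0,0,0,0],[0.2,0,0,0,0,0,0]]'
```

```text
time: 6.72
position: [431.0, -317.6, 10.1]
ee_rot: [-0.001, 0.705, 0.71, -0.0]
wrist_force: [-1.3, -0.1, -0.1]
opening: 65.2
time: 7.13
position: [430.8, -319.4, 12.7]
ee_rot: [0.001, 0.706, 0.709, 0.0]
wrist_force: [0.5, 1.3, 2.2]
opening: 39.7
time: 7.3
position: [430.8, -319.5, 12.4]
ee_rot: [0.001, 0.706, 0.709, 0.0]
wrist_force: [1.3, 0.6, 2.6]
opening: 40.2
```

```bash
python3 -m handwheel '[[0.2,0,0,25,0,0,0],[0.2,0,0,60,0,0,0],[0.2,5,10,95,0,0,0],[0.2,20,35,125,0,0,0],[0.2,35,65,145,0,0,0]]'; python3 -m handwheel '[[0.2,20,32,3,0,0,0],[0.2,40,65,3,0,0,0],[0.2,60,98,3,0,0,0],[0.2,80,131,3,0,0,0],[0.2,100,165,3,0,0,0]]';python3 -m handwheel '[[0.2,18,30,0,0,0,0],[0.2,36,60,0,0,0,0],[0.2,50,82,0,0,0,0],[0.2,54,85,0,0,0,0],[0.2,54,85,0,0,0,0]]'; python3 -c "
from h import *; st()"
```

```text
time: 7.72
position: [465.3, -256.8, 160.0]
ee_rot: [0.002, 0.708, 0.706, 0.001]
wrist_force: [1.7, -0.0, -0.2]
opening: 39.3
time: 8.13
position: [565.5, -87.9, 159.8]
ee_rot: [-0.0, 0.706, 0.708, 0.0]
wrist_force: [0.4, -0.7, -1.6]
opening: 39.9
time: 8.55
position: [619.6, -1.8, 159.0]
ee_rot: [-0.0, 0.704, 0.71, -0.0]
wrist_force: [-0.5, -0.7, -0.5]
opening: 39.7
t8.55 pos [619.6  -1.8 159. ] y-axis [ 1.     0.008 -0.001] z [-0.001 -0.    -1.   ] F [-0.5 -0.7 -0.5] T [-0.16  0.11 -0.01] open 39.7
```

```bash
python3 -m handwheel '[[0.2,0,-2,-30,0,0,0],[0.2,0,-2,-65,0,0,0],[0.2,0,-2,-85,0,0,0],[0.2,0,-2,-93,0,0,0],[0.2,0,-2,-93,0,0,0]]'; python3 -m handwheel '[[0.55,0,0,0,0,0,0],[0.55,0,0,0,0,0,0],[0.55,0,0,0,0,0,0],[0.55,0,0,0,0,0,0]]'; python3 -m handwheel '[[0.6,0,0,30,0,0,0],[0.6,0,0,60,0,0,0],[0.75,-10,-30,90,0,0,0],[0.75,-25,-70,90,0,0,0],[0.75,-40,-110,90,0,0,0]]'; python3 -c "
from h import *; st()
snap('wrist','w3')"
```

```text
time: 8.97
position: [616.8, -8.3, 64.8]
ee_rot: [-0.001, 0.707, 0.708, -0.002]
wrist_force: [0.3, 0.8, 0.6]
opening: 39.5
time: 9.3
position: [620.3, -6.5, 68.5]
ee_rot: [0.001, 0.706, 0.709, 0.001]
wrist_force: [0.4, -0.3, -0.1]
opening: 47.7
time: 9.72
position: [582.3, -113.4, 160.3]
ee_rot: [0.002, 0.704, 0.71, 0.002]
wrist_force: [0.0, -1.4, -1.2]
opening: 62.5
t9.72 pos [ 582.3 -113.4  160.3] y-axis [1.    0.008 0.007] z [ 0.007 -0.    -1.   ] F [ 0.  -1.4 -1.2] T [-0.21  0.    0.01] open 62.5
```

View pics/w3.png

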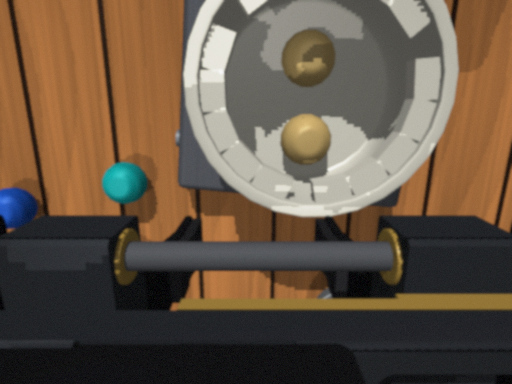

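```bash
python3 -m handwheel '[[0.75,-18,-37,0,0,0,0],[0.75,-36,-74,0,0,0,0],[0.75,-54,-111,0,0,0,0],[0.75,-72,-148,0,0,0,0],[0.75,-90,-185,-20,0,0,0]]'; python3 -m handwheel '[[0.75,-18,-36,-15,0,0,0],[0.75,-36,-72,-30,0,0,0],[0.75,-50,-105,-45,0,0,0],[0.75,-54,-115,-60,0,0,0],[0.75,-54,-115,-60,0,0,0]]'; python3 -c "
from h import *; st()
im=snap('wrist','w4')
im=snap('top','t4')"
```

```text
time: 10.18
position: [493.1, -298.3, 142.5]
ee_rot: [0.004, 0.706, 0.708, 0.002]
wrist_force: [0.9, -1.6, -0.5]
opening: 65.4
time: 10.6
position: [433.5, -412.9, 76.6]
ee_rot: [-0.001, 0.708, 0.706, -0.002]
wrist_force: [-0.3, 0.3, -0.0]
opening: 65.3
t10.60 pos [ 433.5 -412.9   76.6] y-axis [ 1.    -0.003 -0.004] z [-0.004 -0.    -1.   ] F [-0.3  0.3 -0. ] T [-0.04  0.11 -0.02] open 65.3
```

View pics/w4.png

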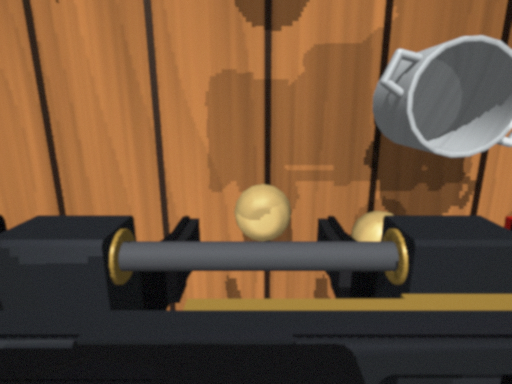

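View pics/t4.png

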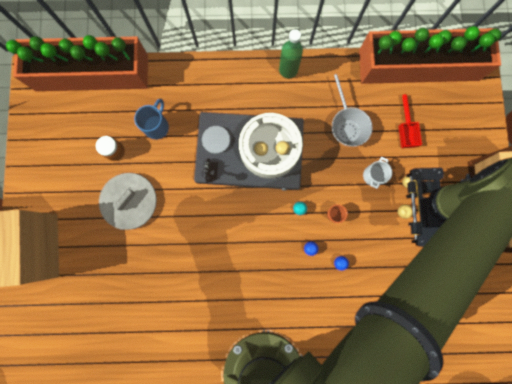

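```bash
python3 -c "
from h import *
st(); print(ray('wrist',(263,212),17))"; python3 -m handwheel '[[0.75,0,0,-20,0,0,0],[0.75,0,0,-40,0,0,0],[0.75,0,0,-40,0,0,0]]'
```

```text
t10.70 pos [ 438.  -409.5   78.6] y-axis [ 1.     0.003 -0.   ] z [-0.     0.001 -1.   ] F [ 0.6  0.1 -0.6] T [-0.03  0.05  0.06] open 65.7
[ 440.40661377 -414.74335966   17.        ]
time: 10.95
position: [438.8, -406.0, 36.5]
ee_rot: [-0.002, 0.704, 0.71, 0.001]
wrist_force: [-0.7, 1.0, 0.2]
opening: 65.1
```

```bash
python3 -m handwheel '[[0.75,-1,-8,-10,0,0,0],[0.75,-1,-8,-25,0,0,0],[0.75,-1,-8,-25,0,0,0],[0.2,-1,-8,-25,0,0,0],[0.2,-1,-8,-25,0,0,0]]'; python3 -m handwheel '[[0.2,0,0,0,0,0,0],[0.2,0,0,0,0,0,0],[0.2,0,0,0,0,0,0],[0.2,0,0,0,0,0,0]]'
```

```text
time: 11.37
position: [437.2, -418.0, 14.0]
ee_rot: [0.0, 0.706, 0.709, 0.0]
wrist_force: [-0.5, -1.0, 0.3]
opening: 58.3
time: 11.7
position: [437.2, -418.0, 14.1]
ee_rot: [0.0, 0.706, 0.709, 0.0]
wrist_force: [-0.2, 0.4, 2.1]
opening: 39.4
```

```bash
python3 -m handwheel '[[0.2,0,0,30,0,0,0],[0.2,0,0,65,0,0,0],[0.2,5,10,100,0,0,0.12],[0.2,20,35,130,0,0,0.24],[0.2,37,65,146,0,0,0.36]]'; python3 -m handwheel '[[0.2,18,32,0,0,0,0.12],[0.2,36,64,0,0,0,0.24],[0.2,54,96,0,0,0,0.36],[0.2,72,128,0,0,0,0.48],[0.2,90,160,0,0,0,0.6]]';python3 -m handwheel '[[0.2,18,32,0,0,0,0.12],[0.2,36,64,0,0,0,0.24],[0.2,54,96,0,0,0,0.36],[0.2,72,128,0,0,0,0.48],[0.2,86,156,0,0,0,0.6]]'; python3 -m handwheel '[[0.2,0,0,0,0,0,0],[0.2,0,0,0,0,0,0]]'; python3 -c "
from h import *; st()
im=snap('top','t5',(190,90,310,230),4)"
```

```text
time: 12.12
position: [473.7, -356.1, 164.0]
ee_rot: [0.003, 0.568, 0.823, -0.0]
wrist_force: [1.4, -0.6, -1.0]
opening: 39.5
time: 12.53
position: [564.5, -191.0, 159.8]
ee_rot: [0.0, 0.296, 0.955, 0.0]
wrist_force: [0.3, -0.4, -0.6]
opening: 39.9
time: 12.95
position: [650.9, -33.8, 159.5]
ee_rot: [0.0, -0.0, 1.0, 0.0]
wrist_force: [0.8, -0.1, -0.6]
opening: 39.8
time: 13.12
position: [650.4, -33.6, 158.9]
ee_rot: [-0.0, 0.001, 1.0, 0.0]
wrist_force: [-0.2, -0.3, -1.2]
opening: 39.6
t13.12 pos [650.4 -33.6 158.9] y-axis [0.002 1.    0.001] z [-0.001  0.001 -1.   ] F [-0.2 -0.3 -1.2] T [-0.03  0.01  0.02] open 39.6
```

View pics/t5.png

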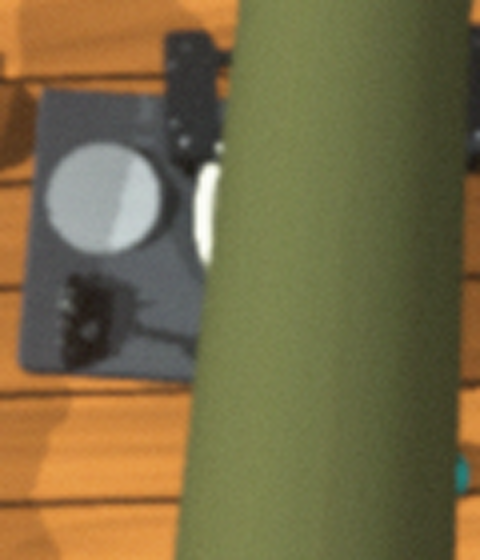

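```bash
python3 -m handwheel '[[0.2,0,-2,-30,0,0,0],[0.2,0,-2,-65,0,0,0],[0.2,0,-2,-85,0,0,0],[0.2,0,-2,-92,0,0,0],[0.2,0,-2,-92,0,0,0]]'; python3 -m handwheel '[[0.55,0,0,0,0,0,0],[0.55,0,0,0,0,0,0],[0.55,0,0,0,0,0,0],[0.55,0,0,0,0,0,0]]'; python3 -m handwheel '[[0.6,0,0,30,0,0,0],[0.6,0,0,60,0,0,0],[0.75,-20,-20,90,0,0,0],[0.75,-35,-60,90,0,0,0],[0.75,-50,-100,90,0,0,0]]'; python3 -c "
from h import *; st()
snap('wrist','w6')"
```

```text
time: 13.58
position: [648.3, -40.9, 66.0]
ee_rot: [-0.002, 0.005, 1.0, -0.001]
wrist_force: [-0.5, -0.9, -0.1]
opening: 39.4
time: 13.92
position: [650.1, -38.6, 68.6]
ee_rot: [0.0, 0.003, 1.0, 0.0]
wrist_force: [-1.0, 1.7, 0.8]
opening: 47.4
time: 14.33
position: [602.5, -136.4, 161.2]
ee_rot: [0.003, 0.001, 1.0, -0.0]
wrist_force: [1.3, -1.7, -0.9]
opening: 62.6
t14.33 pos [ 602.5 -136.4  161.2] y-axis [ 0.002  1.    -0.   ] z [ 0.007 -0.    -1.   ] F [ 1.3 -1.7 -0.9] T [-0.08  0.01  0.01] open 62.6
```

View pics/w6.png

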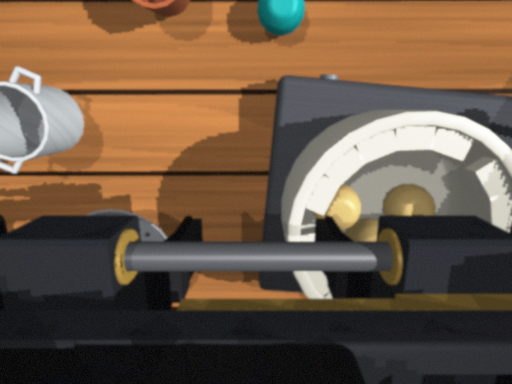

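```bash
python3 -m handwheel '[[0.75,-10,-40,0,0,0,0],[0.75,-20,-79,0,0,0,0],[0.75,-30,-118,0,0,0,0],[0.75,-40,-157,0,0,0,0],[0.75,-50,-195,-20,0,0,0]]'; python3 -m handwheel '[[0.75,-8,-33,-15,0,0,0],[0.75,-16,-66,-30,0,0,0],[0.75,-25,-95,-45,0,0,0],[0.75,-27,-102,-60,0,0,0],[0.75,-27,-102,-60,0,0,0]]'; python3 -m handwheel '[[0.75,0,0,0,0,0,0],[0.75,0,0,0,0,0,0]]';python3 -c "
from h import *; st()
im=snap('wrist','w7')
im=snap('scene','s7')"
```

```text
time: 14.8
position: [552.8, -333.8, 143.2]
ee_rot: [0.004, 0.004, 1.0, -0.002]
wrist_force: [1.0, -0.4, 0.3]
opening: 65.3
time: 15.22
position: [520.1, -434.3, 75.6]
ee_rot: [-0.003, 0.006, 1.0, 0.0]
wrist_force: [-0.6, 1.1, -0.4]
opening: 65.3
time: 15.38
position: [526.0, -430.0, 79.4]
ee_rot: [0.001, 0.002, 1.0, 0.0]
wrist_force: [-0.4, 0.8, 0.2]
opening: 65.3
t15.38 pos [ 526.  -430.    79.4] y-axis [0.005 1.    0.001] z [ 0.002  0.001 -1.   ] F [-0.4  0.8  0.2] T [-0.    0.01 -0.02] open 65.3
```

View pics/w7.png

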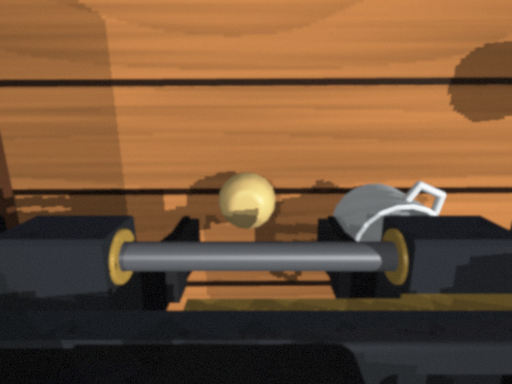

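View pics/s7.png

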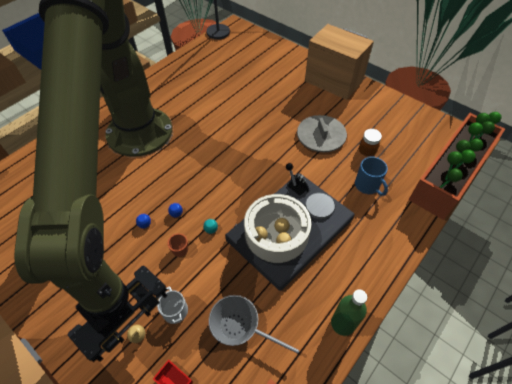

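```bash
python3 -m handwheel '[[0.75,-3,-8,-15,0,0,0],[0.75,-3,-8,-45,0,0,0],[0.75,-3,-8,-66,0,0,0],[0.75,-3,-8,-66,0,0,0],[0.2,-3,-8,-66,0,0,0]]'; python3 -m handwheel '[[0.2,0,0,0,0,0,0],[0.2,0,0,0,0,0,0],[0.2,0,0,0,0,0,0],[0.2,0,0,0,0,0,0],[0.2,0,0,0,0,0,0]]'; python3 -m handwheel '[[0.2,0,0,0,0,0,0]]'
```

```text
time: 15.9
position: [521.1, -439.3, 11.6]
ee_rot: [-0.0, 0.003, 1.0, 0.0]
wrist_force: [1.1, 0.2, 0.5]
opening: 63.2
time: 16.32
position: [521.5, -439.7, 13.1]
ee_rot: [0.0, 0.003, 1.0, 0.0]
wrist_force: [0.6, 0.5, 1.0]
opening: 40.1
time: 16.4
position: [521.5, -439.7, 13.1]
ee_rot: [0.0, 0.003, 1.0, 0.0]
wrist_force: [-0.9, 0.1, 2.0]
opening: 39.8
```

```bash
python3 -m handwheel '[[0.2,0,0,30,0,0,0],[0.2,0,0,65,0,0,0],[0.2,0,5,100,0,0,0],[0.2,5,30,130,0,0,0],[0.2,12,70,146,0,0,0]]'; python3 -m handwheel '[[0.2,7,40,0,0,0,0],[0.2,14,80,0,0,0,0],[0.2,21,120,0,0,0,0],[0.2,28,160,0,0,0,0],[0.2,35,200,0,0,0,0]]';python3 -m handwheel '[[0.2,7,40,0,0,0,0],[0.2,14,80,0,0,0,0],[0.2,18,115,0,0,0,0],[0.2,21,137,0,0,0,0],[0.2,21,137,0,0,0,0]]'; python3 -m handwheel '[[0.2,0,0,0,0,0,0],[0.2,0,0,0,0,0,0]]'; python3 -c "
from h import *; st()
im=snap('wrist','w8')"
```

```text
time: 16.82
position: [531.9, -377.3, 162.8]
ee_rot: [0.002, 0.007, 1.0, -0.003]
wrist_force: [1.3, -0.3, 0.2]
opening: 39.7
time: 17.23
position: [567.9, -169.6, 158.2]
ee_rot: [0.0, 0.003, 1.0, 0.0]
wrist_force: [0.8, 0.0, -0.2]
opening: 39.5
time: 17.65
position: [589.5, -26.3, 157.7]
ee_rot: [0.0, -0.002, 1.0, 0.002]
wrist_force: [0.3, 0.8, 0.1]
opening: 39.6
time: 17.82
position: [588.7, -35.7, 158.0]
ee_rot: [-0.0, 0.004, 1.0, -0.0]
wrist_force: [-0.7, -0.4, -0.2]
opening: 39.4
t17.82 pos [588.7 -35.7 158. ] y-axis [ 0.008  1.    -0.001] z [-0.    -0.001 -1.   ] F [-0.7 -0.4 -0.2] T [-0.03  0.06  0.  ] open 39.4
```

View pics/w8.png

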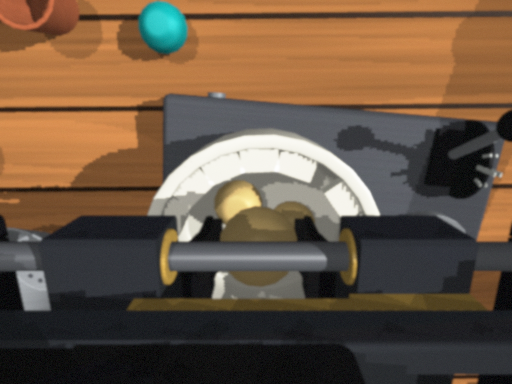

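```bash
python3 -m handwheel '[[0.2,0,2,-30,0,0,0],[0.2,0,2,-65,0,0,0],[0.2,0,2,-83,0,0,0],[0.2,0,2,-90,0,0,0],[0.2,0,2,-90,0,0,0]]'; python3 -m handwheel '[[0.55,0,0,0,0,0,0],[0.55,0,0,0,0,0,0],[0.55,0,0,0,0,0,0],[0.55,0,0,0,0,0,0]]'; python3 -m handwheel '[[0.6,0,0,30,0,0,0],[0.6,0,0,60,0,0,0],[0.75,-10,-20,90,0,0,0],[0.75,-15,-60,90,0,0,0],[0.75,-20,-100,90,0,0,0]]';  python3 -m handwheel '[[0.75,0,-41,0,0,0,-0.1],[0.75,0,-82,0,0,0,-0.2],[0.75,0,-82,0,0,0,-0.3],[0.75,0,-82,0,0,0,-0.3]]'; python3 -c "
from h import *; st()
snap('wrist','w9')
snap('top','t9');snap('scene','s9')"
```

```text
time: 18.28
position: [597.0, -38.2, 85.0]
ee_rot: [0.009, 0.006, 1.0, -0.001]
wrist_force: [-20.2, -1.5, 77.4]
opening: 39.7
time: 18.62
position: [598.3, -41.2, 84.8]
ee_rot: [0.011, 0.007, 1.0, -0.003]
wrist_force: [-14.6, -6.6, 69.3]
opening: 47.4
time: 19.03
position: [570.2, -134.3, 161.1]
ee_rot: [0.003, 0.003, 1.0, -0.0]
wrist_force: [-0.0, -1.2, -0.8]
opening: 62.1
time: 19.37
position: [567.0, -220.9, 158.4]
ee_rot: [0.0, 0.159, 0.987, -0.001]
wrist_force: [-0.8, 0.6, 0.0]
opening: 65.1
t19.37 pos [ 567.  -220.9  158.4] y-axis [ 0.314  0.949 -0.002] z [ 0.    -0.002 -1.   ] F [-0.8  0.6  0. ] T [ 0.01 -0.05 -0.01] open 65.1
```

View pics/t9.png

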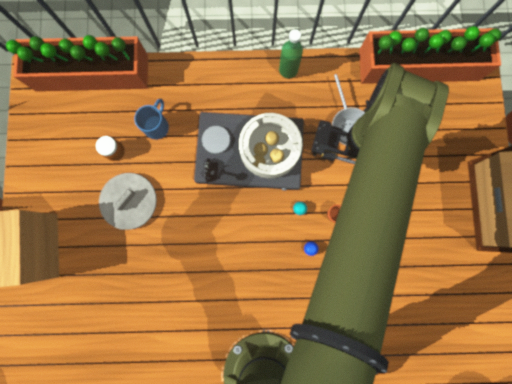

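View pics/s9.png

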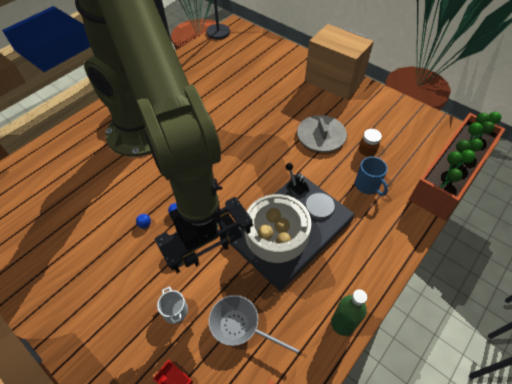

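View pics/w9.png

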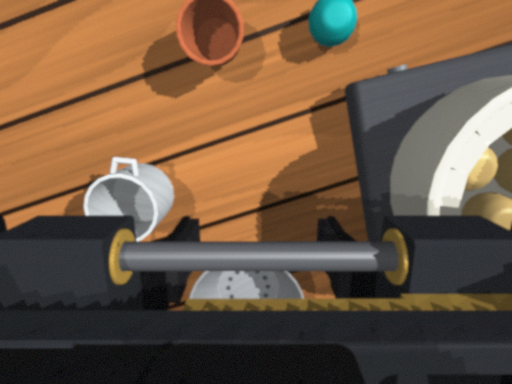

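Run:
```python
import cv2,numpy as np
a=cv2.imread("pics/t9.png")[100:195,225:310];b=cv2.imread("pics/s9.png")[185:270,235:320]
cv2.imwrite("pics/c9.png",np.hstack([cv2.resize(a,(400,447),interpolation=3),cv2.resize(b,(400,447),interpolation=3)]))
```

```text
(no output)
```

View pics/c9.png

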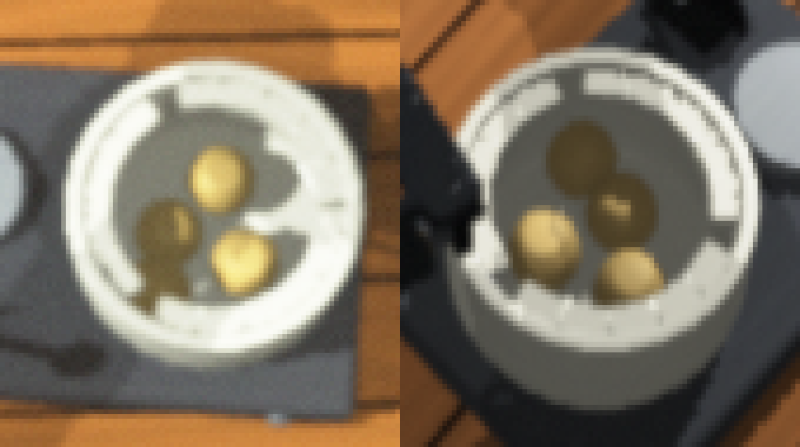

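```bash
python3 -m handwheel '[[0.9,10,-35,15,0,0,-0.077],[0.9,20,-70,30,0,0,-0.077],[0.9,35,-100,40,0,0,-0.077],[0.9,35,-105,40,0,0,-0.077],[0.9,35,-105,40,0,0,-0.077]]'; python3 -m handwheel '[[0.9,0,0,0,0,0,0],[0.9,0,0,0,0,0,0]]'; python3 -c "
from h import *; st()
import pickle
pickle.dump(manip.camera_params('wrist'),open('w10.pkl','wb'))
snap('wrist','w10')
snap('scene','s10')"
```

```text
time: 19.93
position: [604.0, -321.4, 198.1]
ee_rot: [0.0, 0.191, 0.982, -0.001]
wrist_force: [-0.5, -0.4, -1.0]
opening: 78.0
time: 20.1
position: [604.2, -316.7, 197.1]
ee_rot: [-0.001, 0.189, 0.982, 0.001]
wrist_force: [-0.0, 1.3, -0.2]
opening: 78.4
t20.10 pos [ 604.2 -316.7  197.1] y-axis [0.371 0.929 0.002] z [-0.001  0.002 -1.   ] F [-0.   1.3 -0.2] T [ 0.02  0.   -0.  ] open 78.4
```

View pics/w10.png

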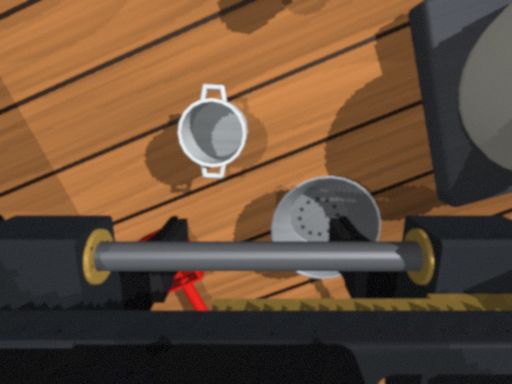

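Run:
```python
from h import *
import pickle
p=pickle.load(open('w10.pkl','rb'))
print([ray('wrist',u,z,p).round(1) for u,z in(((212.5,131.5),55),((213,86),46),((213,176),46))])
im=cv2.imread("pics/w10.png")
def circ(c,cen,r,z,p,im,col=(0,0,255)):
    for a in np.arange(0,360,4):
        u=proj(c,[cen[0]+r*np.cos(np.radians(a)),cen[1]+r*np.sin(np.radians(a)),z],p)*6
        o=(np.array(im[1])*6); cv2.circle(im[0],tuple((u-o+3).astype(int)),1,col,-1)
c=ray('wrist',(212.5,131.5),55,p)
crop=cv2.resize(im[75:190,165:260],None,fx=6,fy=6,interpolation=3)
circ('wrist',c,32,55,p,(crop,(165,75)))
sp=manip.camera_params('scene'); s=cv2.imread("pics/s10.png")
crop2=cv2.resize(s[280:330,150:195],None,fx=6,fy=6,interpolation=3)
circ('scene',c,32,55,sp,(crop2,(150,280)))
h=max(crop.shape[0],crop2.shape[0]); f=np.zeros((h,crop.shape[1]+crop2.shape[1],3),np.uint8)
crop=crop[:600]; f=f[:600]
f[:crop.shape[0],:crop.shape[1]]=crop; f[:crop2.shape[0],crop.shape[1]:]=crop2[:600]
cv2.imwrite("pics/p10.png",f[:, :800] if f.shape[1]>800 else f)
```

```text
[array([ 543.7, -338.8,   55. ]), array([ 505.8, -322.9,   46. ]), array([ 584. , -357.6,   46. ])]
```

View pics/p10.png

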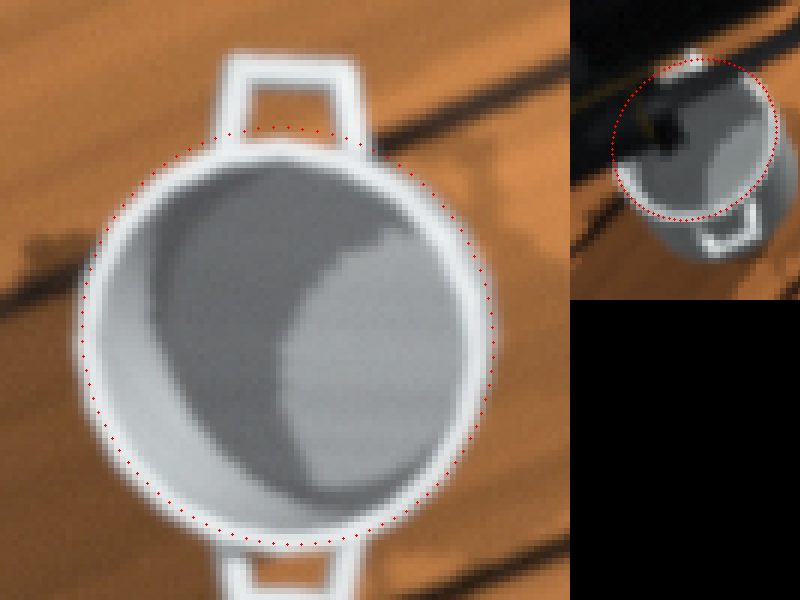

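```bash
python3 -m handwheel '[[1,-20,-8,-20,0,0,-0.04],[1,-40,-16,-45,0,0,-0.04],[1,-59,-23,-70,0,0,-0.04],[1,-59,-23,-90,0,0,-0.04],[1,-59,-23,-90,0,0,-0.04]]'; python3 -m handwheel '[[1,0,0,0,0,0,0],[1,0,0,0,0,0,0],[1,0,0,0,0,0,0]]'; python3 -c "
from h import *; st()"
```

```text
time: 20.62
position: [541.3, -340.2, 103.6]
ee_rot: [-0.004, 0.211, 0.978, 0.002]
wrist_force: [-0.1, 1.5, -0.3]
opening: 86.7
time: 20.87
position: [546.9, -342.1, 109.8]
ee_rot: [0.002, 0.209, 0.978, -0.0]
wrist_force: [0.0, 1.4, 0.8]
opening: 86.8
t20.87 pos [ 546.9 -342.1  109.8] y-axis [0.409 0.912 0.   ] z [ 0.003 -0.001 -1.   ] F [0.  1.4 0.8] T [-0.05 -0.02  0.  ] open 86.8
```

```bash
python3 -m handwheel '[[1,-2,2,-10,0,0,0],[1,-2,2,-30,0,0,0],[1,-2,2,-55,0,0,0],[1,-2,2,-75,0,0,0],[1,-2,2,-75,0,0,0]]'; python3 -m handwheel '[[0.6,0,0,0,0,0,0],[0.6,0,0,0,0,0,0],[0.6,0,0,0,0,0,0],[0.6,0,0,0,0,0,0],[0.6,0,0,0,0,0,0]]' 12;python3 -m handwheel '[[0.6,0,0,0,0,0,0],[0.6,0,0,0,0,0,0],[0.6,0,0,0,0,0,0]]'
```

```text
time: 21.28
position: [540.6, -338.2, 28.6]
ee_rot: [-0.003, 0.21, 0.978, 0.001]
wrist_force: [-0.4, -0.1, -0.9]
opening: 87.3
time: 21.7
position: [544.0, -340.8, 34.5]
ee_rot: [0.001, 0.21, 0.978, 0.0]
wrist_force: [0.3, 0.4, 4.1]
opening: 65.1
time: 21.95
position: [544.1, -340.8, 34.5]
ee_rot: [0.001, 0.21, 0.978, 0.0]
wrist_force: [-1.3, 1.1, 6.5]
opening: 64.7
```

```bash
python3 -m handwheel '[[0.6,0,0,20,0,0,0],[0.6,0,0,50,0,0,0],[0.6,0,0,85,0,0,0],[0.6,5,20,120,0,0,0],[0.6,12,50,145,0,0,0]]' 20; python3 -m handwheel '[[0.6,9,38,5,0,0,0],[0.6,18,76,10,0,0,0],[0.6,27,114,10,0,0,0],[0.6,36,152,10,0,0,0],[0.6,45,190,10,0,0,0]]';python3 -m handwheel '[[0.6,9,38,0,0,0,0],[0.6,18,76,0,0,0,0],[0.6,27,114,0,0,0,0],[0.6,36,152,0,0,0,0],[0.6,45,185,0,0,0,0]]'; python3 -c "
from h import *; st()
snap('wrist','w11')"
```

```text
time: 22.37
position: [553.5, -295.2, 181.1]
ee_rot: [0.001, 0.214, 0.977, -0.002]
wrist_force: [1.0, 0.3, -1.9]
opening: 64.4
time: 22.78
position: [599.7, -98.8, 187.9]
ee_rot: [-0.0, 0.21, 0.978, 0.0]
wrist_force: [0.1, -0.1, -1.2]
opening: 64.6
time: 23.2
position: [644.6, 87.6, 187.5]
ee_rot: [-0.0, 0.21, 0.978, 0.0]
wrist_force: [0.5, -0.1, -1.7]
opening: 64.4
t23.20 pos [644.6  87.6 187.5] y-axis [0.41  0.912 0.   ] z [-0.001  0.001 -1.   ] F [ 0.5 -0.1 -1.7] T [-0.   -0.02 -0.02] open 64.4
```

View pics/w11.png

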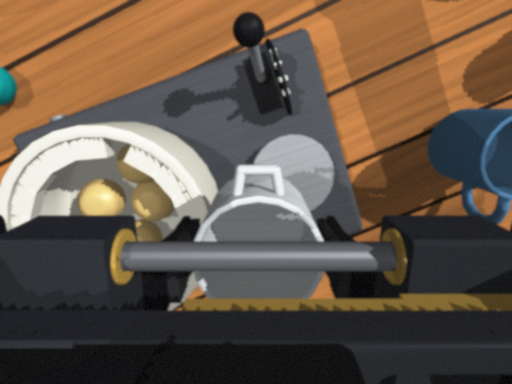

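Run:
```python
from h import *
st()
p=manip.camera_params('wrist')
im=cv2.imread("pics/w11.png")
g=cv2.resize(im[120:215,235:350],None,fx=6,fy=6,interpolation=3)
for col,cen in(((0,0,255),(653.2,118.3)),((0,255,0),(652,121))):
    for a in np.arange(0,360,4):
        u=proj('wrist',[cen[0]+40*np.cos(np.radians(a)),cen[1]+40*np.sin(np.radians(a)),47],p)
        cv2.circle(g,tuple(((u-[235,120])*6+3).astype(int)),1,col,-1)
cv2.imwrite("pics/p11.png",g)
print(ray('wrist',(293.5,174),47,p))
```

```text
t23.25 pos [645.6  97.9 186.9] y-axis [0.401 0.916 0.006] z [ 0.     0.007 -1.   ] F [ 1.6  9.1 -1.1] T [ 0.76 -0.21 -0.07] open 64.4
[652.17056495 132.35549806  47.        ]
```

View pics/p11.png

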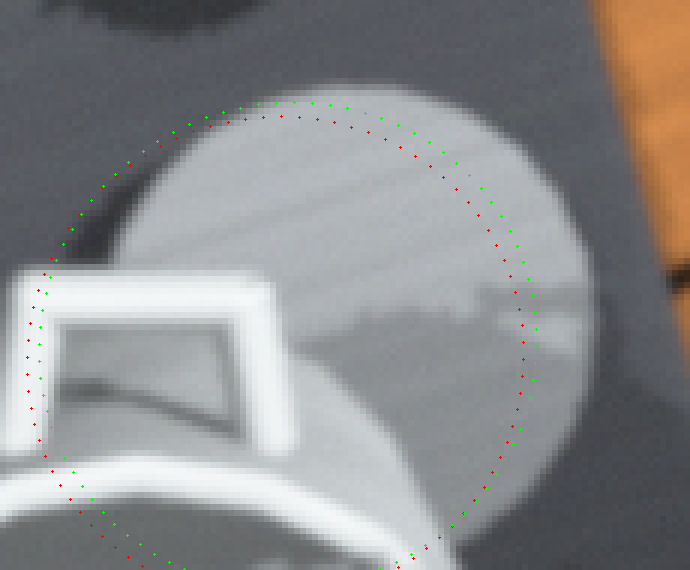

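```bash
python3 -m handwheel '[[0.6,10,-25,0,0,0,0],[0.6,10,-25,0,0,0,0],[0.6,10,-25,0,0,0,0],[0.6,10,-25,0,0,0,0],[0.6,10,-25,0,0,0,0]]'
python3 - <<'E'
from h import *
st()
p=manip.camera_params('wrist')
im=snap('wrist','w12')
g=cv2.resize(im[100:215,200:350],None,fx=5,fy=5,interpolation=3)
for col,cen in(((0,0,255),(653.2,118.3)),((0,255,0),(652,121))):
    for a in np.arange(0,360,4):
        u=proj('wrist',[cen[0]+40*np.cos(np.radians(a)),cen[1]+40*np.sin(np.radians(a)),47],p)
        cv2.circle(g,tuple(((u-[200,100])*5+2).astype(int)),1,col,-1)
cv2.imwrite("pics/p12.png",g)
st()
E
```

```text
time: 23.67
position: [654.5, 59.7, 187.7]
ee_rot: [-0.0, 0.21, 0.978, 0.0]
wrist_force: [-0.2, -0.9, -1.4]
opening: 63.9
t23.67 pos [654.5  59.7 187.7] y-axis [0.411 0.911 0.   ] z [-0.001  0.001 -1.   ] F [-0.2 -0.9 -1.4] T [ 0.07 -0.01  0.08] open 63.9
t23.72 pos [654.6  59.9 187.8] y-axis [0.411 0.912 0.   ] z [-0.     0.001 -1.   ] F [-1.2 -0.1 -2. ] T [ 0.04 -0.01  0.02] open 64.5
```

View pics/p12.png

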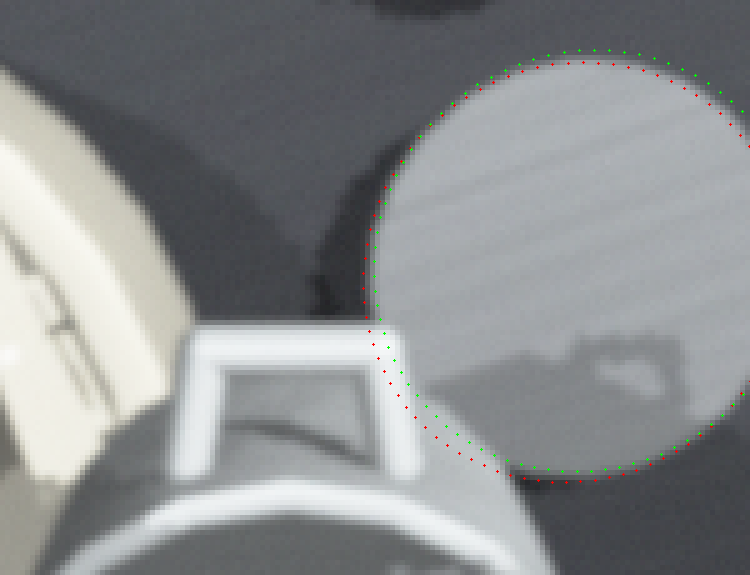

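```bash
python3 -m handwheel '[[0.6,-1,30,0,0,0,0],[0.6,-2,59,-10,0,0,0],[0.6,-2,59,-40,0,0,0],[0.6,-2,59,-75,0,0,0],[0.6,-2,59,-95,0,0,0]]'; python3 -m handwheel '[[0.6,0,0,0,0,0,0],[0.6,0,0,0,0,0,0],[0.6,0,0,0,0,0,0]]'
```

```text
time: 24.13
position: [650.8, 119.9, 89.6]
ee_rot: [-0.002, 0.209, 0.978, -0.0]
wrist_force: [0.1, 0.1, -1.9]
opening: 64.5
time: 24.38
position: [654.1, 118.7, 94.9]
ee_rot: [0.001, 0.21, 0.978, 0.001]
wrist_force: [0.7, -0.1, -0.4]
opening: 64.6
```

```bash
python3 -m handwheel '[[0.6,-1,0,-5,0,0,0],[0.6,-1,0,-9,0,0,0],[0.6,-1,0,-12,0,0,0],[0.6,-1,0,-13,0,0,0],[0.6,-1,0,-13,0,0,0]]'; python3 -m handwheel '[[0.6,0,0,0,0,0,0],[0.6,0,0,0,0,0,0]]'
```

```text
time: 24.8
position: [652.4, 118.6, 81.5]
ee_rot: [0.001, 0.21, 0.978, 0.0]
wrist_force: [-1.4, 0.7, 5.4]
opening: 64.5
time: 24.97
position: [652.4, 118.5, 81.5]
ee_rot: [0.001, 0.21, 0.978, 0.0]
wrist_force: [-2.9, -0.3, 5.9]
opening: 64.7
```

```bash
python3 -m handwheel '[[0.85,0,0,0,0,0,0],[0.9,0,0,0,0,0,0],[0.98,0,0,0,0,0,0],[0.98,0,0,0,0,0,0],[0.98,0,0,0,0,0,0]]'; python3 -m handwheel '[[0.98,0,0,5,0,0,0],[0.98,0,0,25,0,0,0],[0.98,0,0,60,0,0,0],[0.98,0,0,100,0,0,0],[0.98,0,0,120,0,0,0]]'; python3 -m handwheel '[[0.98,5,-35,0,0,0,0],[0.98,10,-70,0,0,0,0],[0.98,10,-70,0,0,0,0],[0.98,10,-70,0,0,0,0]]'
python3 - <<'E'
from h import *
st()
p=manip.camera_params('wrist')
im=snap('wrist','w13')
u0,v0=230,40
g=cv2.resize(im[v0:v0+150,u0:u0+190],None,fx=4,fy=4,interpolation=3)
for col,cen,r,z in(((0,0,255),(653.3,119),40,47),((0,255,0),(653.3,119),32,102)):
    for a in np.arange(0,360,4):
        u=proj('wrist',[cen[0]+r*np.cos(np.radians(a)),cen[1]+r*np.sin(np.radians(a)),z],p)
        cv2.circle(g,tuple(((u-[u0,v0])*4+2).astype(int)),1,col,-1)
cv2.imwrite("pics/p13.png",g)
st()
E
```

```text
time: 25.38
position: [651.9, 118.5, 79.8]
ee_rot: [-0.0, 0.21, 0.978, 0.0]
wrist_force: [0.4, 0.1, -0.0]
opening: 83.7
time: 25.8
position: [653.8, 118.5, 205.3]
ee_rot: [0.003, 0.21, 0.978, 0.001]
wrist_force: [1.7, -0.0, 1.0]
opening: 85.3
time: 26.13
position: [662.2, 44.3, 200.7]
ee_rot: [0.001, 0.213, 0.977, -0.001]
wrist_force: [-0.0, 1.2, 0.2]
opening: 85.3
t26.13 pos [662.2  44.3 200.7] y-axis [ 0.417  0.909 -0.001] z [ 0.001 -0.001 -1.   ] F [-0.   1.2  0.2] T [ 0.    0.   -0.02] open 85.3
t26.18 pos [662.   47.3 200.3] y-axis [0.413 0.911 0.   ] z [ 0.  0. -1.] F [-0.2  1.3  0.2] T [0.07 0.01 0.06] open 85.3
```

View pics/p13.png

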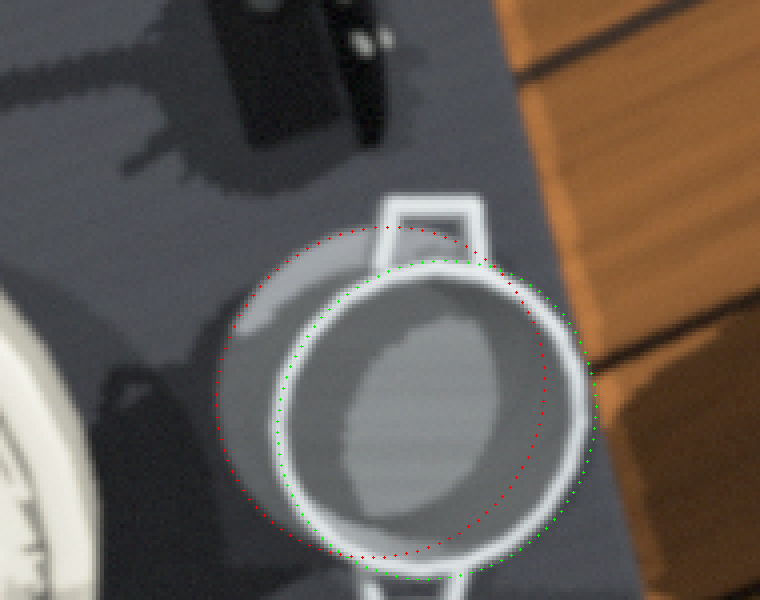

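View pics/w13.png

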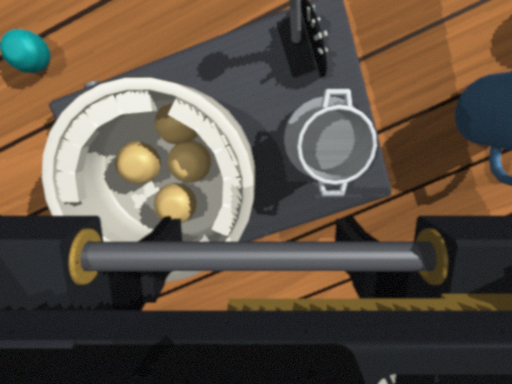

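Run:
```python
from h import *
p=manip.camera_params('wrist')
im=snap('wrist','w14')
u0,v0=30,60
g=cv2.resize(im[v0:v0+190,u0:u0+240],None,fx=3,fy=3,interpolation=3)
for col,cen,r,z in(((0,0,255),(620,-34.5),84,115),((0,255,0),(620,-34.5),59,111)):
    for a in np.arange(0,360,3):
        u=proj('wrist',[cen[0]+r*np.cos(np.radians(a)),cen[1]+r*np.sin(np.radians(a)),z],p)
        cv2.circle(g,tuple(((u-[u0,v0])*3+1).astype(int)),1,col,-1)
for a in (22.6,142.6,-97.4):
    u=proj('wrist',[620+67*np.cos(np.radians(a)),-34.5+67*np.sin(np.radians(a)),111],p)
    cv2.circle(g,tuple(((u-[u0,v0])*3+1).astype(int)),3,(255,0,0),-1)
cv2.imwrite("pics/p14.png",g)
```

```text
(no output)
```

View pics/p14.png

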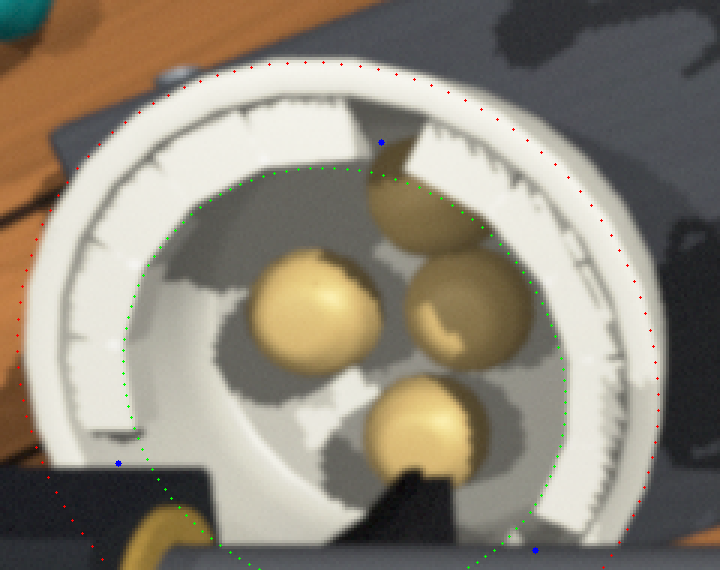

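```bash
python3 -m handwheel '[[0.6,-14,39,0,0,0,-0.1],[0.6,-28,78,0,0,0,-0.12],[0.6,-42,117,0,0,0,-0.12],[0.6,-56,156,0,0,0,-0.12],[0.6,-70,195,0,0,0,-0.12]]';python3 -m handwheel '[[0.6,-14,39,0,0,0,0],[0.6,-28,78,0,0,0,0],[0.6,-32,92,0,0,0,0],[0.6,-32,92,0,0,0,0],[0.6,-32,92,0,0,0,0]]';python3 -m handwheel '[[0.6,0,0,0,0,0,0],[0.6,0,0,0,0,0,0]]'
python3 - <<'E'
from h import *
import pickle
st()
p=manip.camera_params('wrist'); pickle.dump(p,open('w15.pkl','wb'))
im=snap('wrist','w15')
snap('top','t15')
st()
E
```

```text
time: 26.65
position: [590.1, 247.3, 199.9]
ee_rot: [-0.0, 0.267, 0.964, 0.0]
wrist_force: [0.2, 1.0, 1.2]
opening: 60.0
time: 27.07
position: [558.4, 337.9, 199.5]
ee_rot: [-0.0, 0.266, 0.964, -0.0]
wrist_force: [0.3, -0.2, 0.9]
opening: 52.1
time: 27.23
position: [560.9, 333.5, 200.0]
ee_rot: [0.0, 0.27, 0.963, -0.0]
wrist_force: [-0.1, -1.2, 0.5]
opening: 52.5
t27.23 pos [560.9 333.5 200. ] y-axis [ 0.52   0.854 -0.001] z [ 0.001 -0.001 -1.   ] F [-0.1 -1.2  0.5] T [-0.08 -0.07 -0.03] open 52.5
t27.33 pos [560.9 333.6 200.1] y-axis [ 0.52   0.854 -0.   ] z [ 0. -0. -1.] F [ 0.5 -0.1  0.8] T [-0.02  0.02  0.02] open 52.6
```

View pics/w15.png

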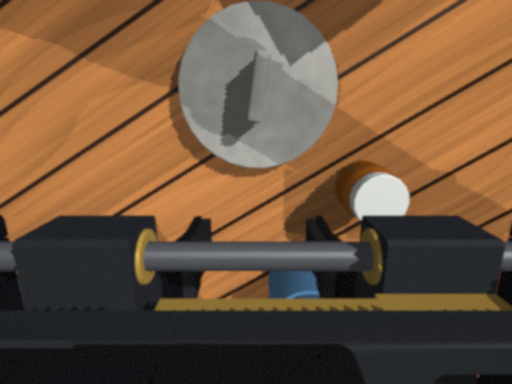

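View pics/t15.png

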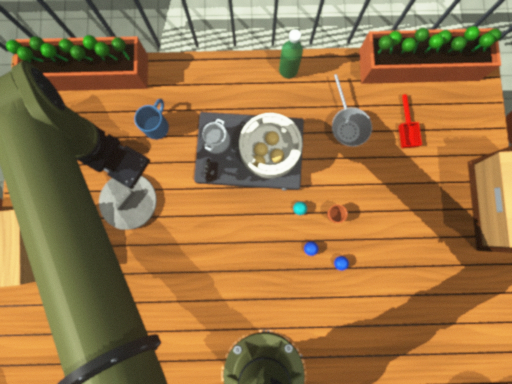

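Run:
```python
import cv2
im=cv2.imread("pics/w15.png")
cv2.imwrite("pics/p15.png",cv2.resize(im[0:175,170:345],None,fx=3.4,fy=3.4,interpolation=3))
```

```text
(no output)
```

View pics/p15.png

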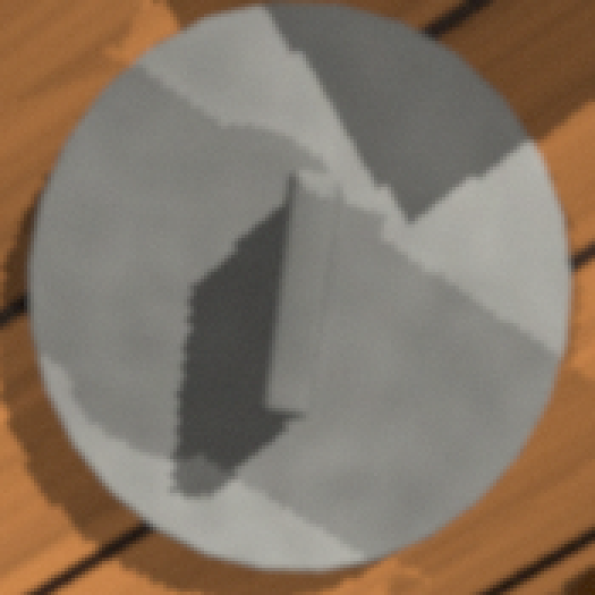

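Run:
```python
from h import *
import pickle
p=pickle.load(open('w15.pkl','rb'))
q=lambda x,y,z: ray('wrist',(x/3.4+170,y/3.4),z,p)[:2]
print("disc",q(300.5,287,20), "edges",q(30,287,20),q(571,287,20))
c=[q(295,175,56),q(338,188,56),q(312,412,56),q(267,408,56)]
print(np.round(c,1)); m=np.mean(c,0); print("handle centre",m)
d=(c[0]+c[1]-c[2]-c[3])/2; print("len",np.hypot(*d),"ang",np.degrees(np.arctan2(d[1],d[0])))
d=c[0]-c[3]; print(np.degrees(np.arctan2(d[1],d[0])),np.hypot(*d));d=c[1]-c[2]; print(np.degrees(np.arctan2(d[1],d[0])))
```

```text
disc [482.19338426 380.74985751] edges [440.12407509 311.72893024] [524.26194634 449.76955907]
[[459.8 392.7]
 [468.4 400.6]
 [513.7 365.2]
 [506.4 355.2]]
handle centre [487.07092894 378.4236305 ]
len 58.61907642702043 ang 141.60663451295886
141.19072040913503 59.71708890702462
142.03840350685684
```

Run:
```python
from h import *
import pickle
p=pickle.load(open('w15.pkl','rb')); tp=manip.camera_params('top')
im=cv2.imread("pics/w15.png"); t=cv2.imread("pics/top0.png")
def draw(g,cam,P,u0,v0,f,cx,cy,th,col):
    def pt(X): return tuple(((proj(cam,X,P)-[u0,v0]+0.5)*f-0.5).astype(int))
    for a in np.arange(0,360,3): cv2.circle(g,pt([cx+82*np.cos(np.radians(a)),cy+82*np.sin(np.radians(a)),20]),1,col,-1)
    c,s=np.cos(np.radians(th)),np.sin(np.radians(th))
    for z in (56,):
      Q=[pt([cx+c*x-s*y,cy+s*x+c*y,z]) for x,y in((32,7),(32,-7),(-32,-7),(-32,7))]
      cv2.polylines(g,[np.array(Q)],True,col,1)
out=[]
for cam,P,I,u0,v0,w,f in(("wrist",p,im,170,0,175,2.25),("top",tp,t,92,165,72,5.5)):
    g=cv2.resize(I[v0:v0+w,u0:u0+w],(396,396),interpolation=3); f=396/w
    draw(g,cam,P,u0,v0,f,484.5,377.5,-38,(0,0,255)); out.append(g)
cv2.imwrite("pics/p16.png",np.hstack(out))
```

```text
(no output)
```

View pics/p16.png

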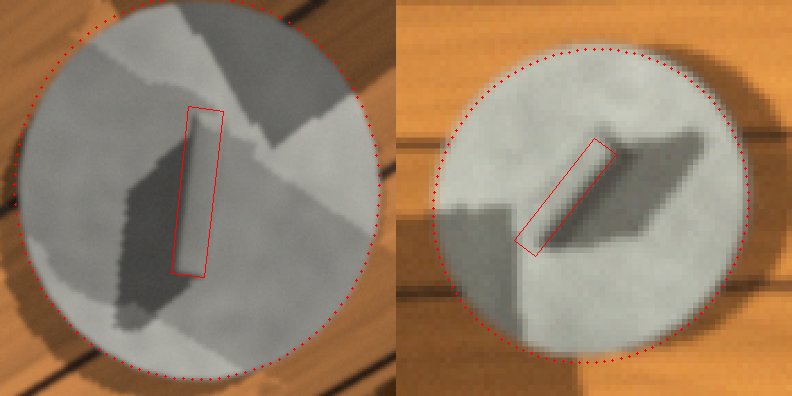

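```bash
python3 -m handwheel '[[0.6,-25,15,-25,0,0,-0.117],[0.6,-50,29,-50,0,0,-0.117],[0.6,-75,44,-75,0,0,-0.117],[0.6,-75,44,-105,0,0,-0.117],[0.6,-75,44,-105,0,0,-0.117]]';python3 -m handwheel '[[0.6,0,0,0,0,0,0],[0.6,0,0,0,0,0,0],[0.6,0,0,0,0,0,0]]'; python3 -c "
from h import *; st(); snap('wrist','w17')"
```

```text
time: 27.75
position: [480.2, 377.7, 89.1]
ee_rot: [-0.003, 0.323, 0.946, -0.004]
wrist_force: [-0.3, -1.5, -0.2]
opening: 51.9
time: 28.0
position: [487.8, 379.0, 97.5]
ee_rot: [0.001, 0.326, 0.945, 0.002]
wrist_force: [0.4, -0.7, 0.2]
opening: 52.2
t28.00 pos [487.8 379.   97.5] y-axis [0.616 0.788 0.004] z [ 0.004  0.002 -1.   ] F [ 0.4 -0.7  0.2] T [-0.01 -0.    0.02] open 52.2
```

View pics/w17.png

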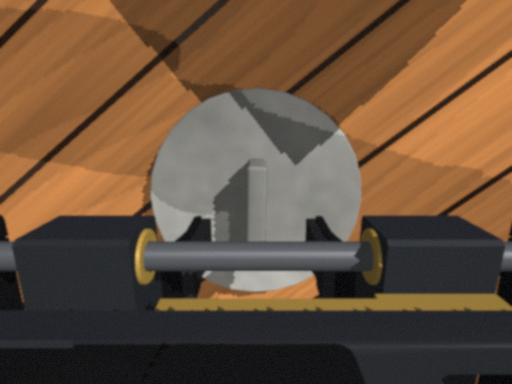

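```bash
python3 -m handwheel '[[0.6,-2,-1,-15,0,0,0],[0.6,-2,-1,-35,0,0,0],[0.6,-2,-1,-52,0,0,0],[0.6,-2,-1,-59,0,0,0],[0.6,-2,-1,-59,0,0,0]]' 40;python3 -m handwheel '[[0.05,0,0,0,0,0,0],[0.05,0,0,0,0,0,0],[0.05,0,0,0,0,0,0],[0.05,0,0,0,0,0,0],[0.05,0,0,0,0,0,0]]' 40;python3 -m handwheel '[[0.05,0,0,0,0,0,0],[0.05,0,0,0,0,0,0],[0.05,0,0,0,0,0,0],[0.05,0,0,0,0,0,0],[0.05,0,0,0,0,0,0]]'; python3 -c "
from h import *; st()"
```

```text
time: 28.47
position: [482.9, 377.5, 35.2]
ee_rot: [-0.0, 0.325, 0.946, -0.001]
wrist_force: [0.4, 0.7, 0.8]
opening: 51.9
time: 28.88
position: [483.3, 378.8, 36.7]
ee_rot: [0.0, 0.324, 0.946, 0.001]
wrist_force: [-0.2, 0.3, -0.2]
opening: 26.5
time: 29.3
position: [483.2, 379.0, 36.3]
ee_rot: [0.0, 0.324, 0.946, 0.0]
wrist_force: [1.0, 2.0, 1.1]
opening: 13.8
t29.30 pos [483.2 379.   36.3] y-axis [0.613 0.79  0.001] z [ 0.001  0.001 -1.   ] F [1.  2.  1.1] T [ 0.29 -0.14  0.23] open 13.8
```

```bash
python3 -m handwheel '[[0.05,0,0,15,0,0,0],[0.05,0,0,40,0,0,0],[0.05,0,0,75,0,0,0],[0.05,0,0,110,0,0,0],[0.05,0,0,145,0,0,0]]';python3 -m handwheel '[[0.05,5,-15,20,0,0,0],[0.05,15,-46,20,0,0,0],[0.05,27,-82,20,0,0,0],[0.05,39,-118,20,0,0,0],[0.05,50,-150,20,0,0,0]]'; python3 -c "
from h import *; st(); snap('scene','s18');snap('wrist','w18')"
```

```text
time: 29.72
position: [481.6, 376.9, 180.2]
ee_rot: [-0.001, 0.325, 0.946, -0.002]
wrist_force: [1.4, 0.4, -4.6]
opening: 13.2
time: 30.13
position: [532.1, 224.9, 199.3]
ee_rot: [-0.001, 0.325, 0.946, -0.002]
wrist_force: [0.8, -0.4, -5.1]
opening: 14.1
t30.13 pos [532.1 224.9 199.3] y-axis [ 0.615  0.789 -0.004] z [-0.003 -0.003 -1.   ] F [ 0.8 -0.4 -5.1] T [-0.02 -0.09  0.03] open 14.1
```

View pics/s18.png

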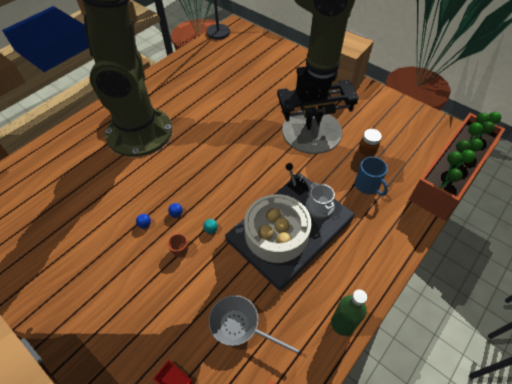

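View pics/w18.png

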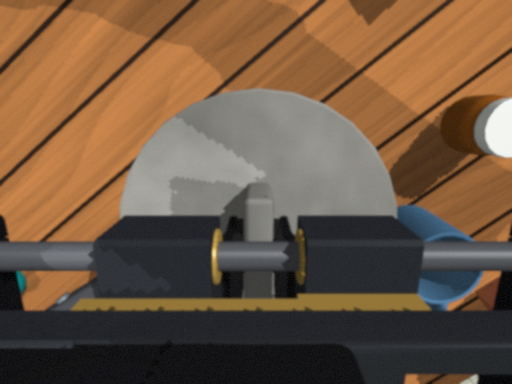

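Run:
```python
from h import *
s=st(); z=s["position"][2]-36.3+12+8
p=manip.camera_params('wrist')
im=snap('wrist','w19')
u0,v0=110,80
g=cv2.resize(im[v0:v0+150,u0:u0+300],None,fx=2.6,fy=2.6,interpolation=3)
T=s["position"]
for off,col in((0,(0,0,255)),(2.5,(0,255,0)),(5,(255,0,0))):
    c=T[:2]+off*np.array([.788,-.616])
    for a in np.arange(0,360,2):
        u=proj('wrist',[c[0]+82*np.cos(np.radians(a)),c[1]+82*np.sin(np.radians(a)),z],p)
        cv2.circle(g,tuple(((u-[u0,v0])*2.6+1).astype(int)),1,col,-1)
cv2.imwrite("pics/p19.png",g)
st()
```

```text
t30.23 pos [534.9 218.1 199.6] y-axis [ 0.623  0.782 -0.006] z [-0.001 -0.007 -1.   ] F [ 0.7 -1.4 -5.9] T [-0.12 -0.06 -0.02] open 13.3
t30.28 pos [533.4 222.7 199.5] y-axis [ 0.62   0.784 -0.004] z [-0.002 -0.003 -1.   ] F [-0.1  0.7 -5.3] T [ 0.12 -0.   -0.04] open 13.4
```

View pics/p19.png

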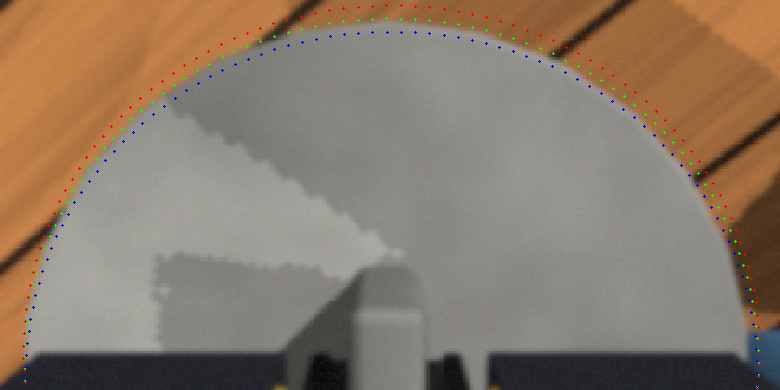

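```bash
python3 -m handwheel '[[0.05,12,-37,0,0,0,0],[0.05,24,-74,0,0,0,0],[0.05,36,-111,0,0,0,0],[0.05,48,-148,0,0,0,0],[0.05,60,-183,0,0,0,0]]';python3 -m handwheel '[[0.05,10,-32,0,0,0,0],[0.05,20,-60,0,0,0,0],[0.05,24,-73,0,0,0,0],[0.05,24,-73,0,0,0,0],[0.05,24,-73,0,0,0,0]]';python3 -m handwheel '[[0.05,0,0,0,0,0,0],[0.05,0,0,0,0,0,0],[0.05,0,0,0,0,0,0]]'; python3 -c "
from h import *; s=st(); print(s['q'])"
```

```text
time: 30.7
position: [592.0, 44.4, 199.6]
ee_rot: [-0.001, 0.324, 0.946, -0.001]
wrist_force: [0.7, -0.5, -5.0]
opening: 13.2
time: 31.12
position: [616.0, -27.5, 199.4]
ee_rot: [-0.002, 0.325, 0.946, -0.0]
wrist_force: [0.2, 0.9, -4.4]
opening: 14.2
time: 31.37
position: [616.6, -25.4, 200.5]
ee_rot: [-0.001, 0.323, 0.946, 0.0]
wrist_force: [0.4, -0.5, -4.8]
opening: 13.9
t31.37 pos [616.6 -25.4 200.5] y-axis [0.611 0.791 0.   ] z [-0.001  0.001 -1.   ] F [ 0.4 -0.5 -4.8] T [-0.01  0.01 -0.01] open 13.9
[-0.43150065  0.28711855  0.52312666  1.59638412 -0.14824688  1.29859515
  1.02686697]
```

```bash
python3 -m handwheel '[[0.05,1,-7,-10,0,0,0],[0.05,1,-7,-25,0,0,0],[0.05,1,-7,-38,0,0,0],[0.05,1,-7,-43,0,0,0],[0.05,1,-7,-43,0,0,0]]';python3 -m handwheel '[[0.05,0,0,0,0,0,0],[0.05,0,0,0,0,0,0]]'; python3 -c "
from h import *; s=st(); snap('scene','s20',(200,150,360,290),4.5)"
```

```text
time: 31.78
position: [616.4, -34.1, 155.5]
ee_rot: [-0.002, 0.324, 0.946, -0.001]
wrist_force: [-0.2, -0.1, -5.5]
opening: 13.7
time: 31.95
position: [618.5, -34.4, 158.6]
ee_rot: [0.001, 0.324, 0.946, 0.0]
wrist_force: [0.3, 0.4, -4.9]
opening: 13.9
t31.95 pos [618.5 -34.4 158.6] y-axis [0.613 0.79  0.001] z [ 0.001  0.    -1.   ] F [ 0.3  0.4 -4.9] T [-0.06 -0.05 -0.01] open 13.9
```

View pics/s20.png

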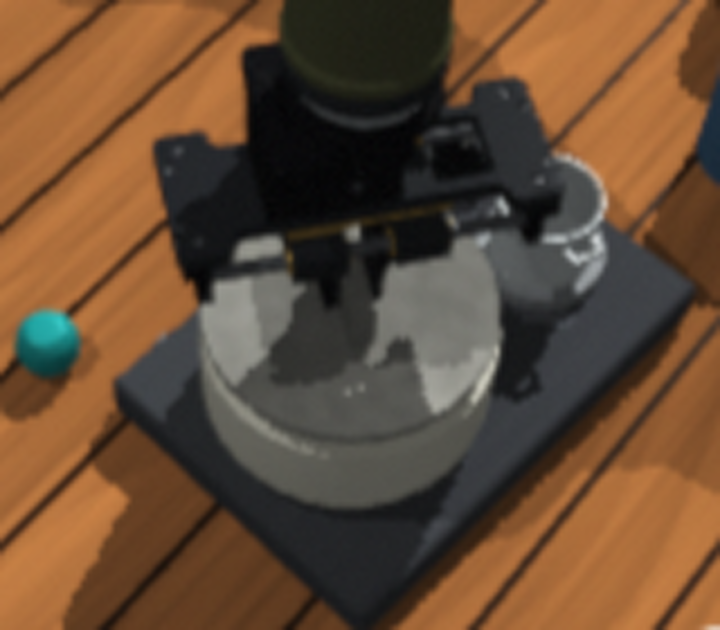

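```bash
python3 -m handwheel '[[0.05,-1,1,-3,0,0,0],[0.05,-1,1,-6,0,0,0],[0.05,-1,1,-9,0,0,0],[0.05,-1,1,-9,0,0,0],[0.05,-1,1,-9,0,0,0]]';python3 -m handwheel '[[0.05,0,0,-1,0,0,0],[0.05,0,0,-2,0,0,0],[0.05,0,0,-2.5,0,0,0],[0.05,0,0,-3,0,0,0],[0.05,0,0,-3,0,0,0]]'; python3 -c "
from h import *; s=st()"
```

```text
time: 32.42
position: [616.7, -33.5, 148.6]
ee_rot: [-0.0, 0.324, 0.946, -0.0]
wrist_force: [0.1, -0.6, -5.1]
opening: 13.5
time: 32.83
position: [617.3, -33.6, 147.2]
ee_rot: [0.0, 0.324, 0.946, 0.0]
wrist_force: [-2.6, 0.4, 4.8]
opening: 13.7
t32.83 pos [617.3 -33.6 147.2] y-axis [0.614 0.789 0.001] z [ 0.001  0.    -1.   ] F [-2.6  0.4  4.8] T [0.   0.79 0.04] open 13.7
```

```bash
python3 -m handwheel '[[0.24,0,0,0,0,0,0],[0.24,0,0,0,0,0,0],[0.24,0,0,0,0,0,0],[0.24,2,-1,0,0,0,0],[0.24,2,-1,0,0,0,0]]' 5; python3 -c "
from h import *; s=st(); snap('wrist','w21')"
```

```text
time: 33.25
position: [619.4, -34.8, 145.9]
ee_rot: [0.0, 0.324, 0.946, -0.0]
wrist_force: [0.3, -0.6, -0.5]
opening: 20.6
t33.25 pos [619.4 -34.8 145.9] y-axis [0.614 0.789 0.   ] z [ 0.001 -0.    -1.   ] F [ 0.3 -0.6 -0.5] T [-0.02  0.03 -0.08] open 20.6
```

View pics/w21.png

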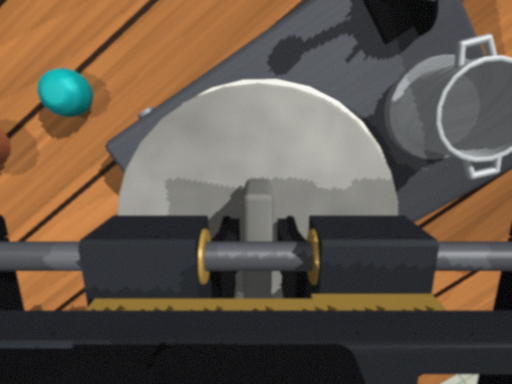

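```bash
python3 -m handwheel '[[0.24,0,0,0,0,0,-0.1],[0.24,0,0,0,0,0,-0.2],[0.24,0,0,0,0,0,-0.3],[0.24,0,0,0,0,0,-0.33],[0.24,0,0,0,0,0,-0.36]]'; python3 -m handwheel '[[0.24,0,0,0,0,0,-0.03],[0.24,0,0,0,0,0,-0.06],[0.24,0,0,0,0,0,-0.09],[0.24,0,0,0,0,0,-0.12],[0.24,0,0,0,0,0,-0.15]]'; python3 -c "
from h import *; s=st(); snap('wrist','w22')"
```

```text
time: 33.72
position: [619.0, -34.9, 145.9]
ee_rot: [0.0, 0.489, 0.872, -0.0]
wrist_force: [-0.0, -0.9, 0.4]
opening: 20.9
time: 34.13
position: [619.0, -34.5, 145.9]
ee_rot: [0.0, 0.553, 0.833, -0.0]
wrist_force: [0.2, 0.2, 0.2]
opening: 21.3
t34.13 pos [619.  -34.5 145.9] y-axis [ 0.921  0.389 -0.   ] z [ 0. -0. -1.] F [0.2 0.2 0.2] T [-0.11 -0.    0.27] open 21.3
```

View pics/w22.png

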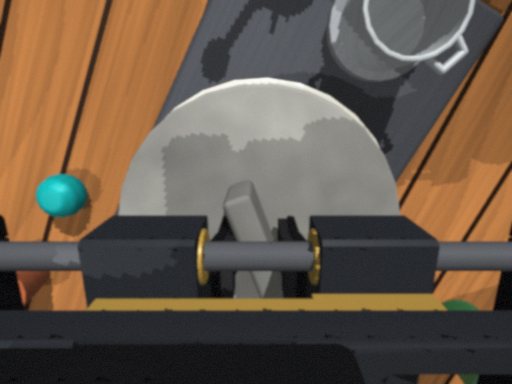

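```bash
S='from h import *; s=st()'; 
python3 -m handwheel '[[0.24,0,0,0,0,0,-0.03],[0.24,0,0,0,0,0,-0.06],[0.24,0,0,0,0,0,-0.09],[0.24,0,0,0,0,0,-0.12],[0.24,0,0,0,0,0,-0.15]]' >/dev/null; python3 -c "$S"
python3 -m handwheel '[[0.24,0,0,0,0,0,-0.03],[0.24,0,0,0,0,0,-0.06],[0.24,0,0,0,0,0,-0.09],[0.24,0,0,0,0,0,-0.12],[0.24,0,0,0,0,0,-0.15]]' >/dev/null; python3 -c "$S
snap('wrist','w23')"
```

```text
t34.60 pos [619.1 -33.9 145.6] y-axis [0.969 0.247 0.   ] z [ 0.  0. -1.] F [1.6 1.6 0. ] T [ 0.06 -0.29 -0.01] open 21.2
t35.02 pos [619.1 -34.1 145.7] y-axis [0.995 0.1   0.   ] z [ 0.  0. -1.] F [ 0.2  0.4 -0.8] T [ 0.04 -0.07  0.28] open 21.4
```

View pics/w23.png

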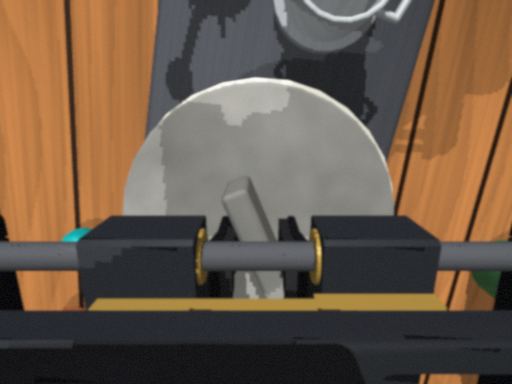

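```bash
S='from h import *; s=st()'; 
python3 -m handwheel '[[0.24,0,0,0,0,0,-0.03],[0.24,0,0,0,0,0,-0.06],[0.24,0,0,0,0,0,-0.09],[0.24,0,0,0,0,0,-0.12],[0.24,0,0,0,0,0,-0.15]]' >/dev/null; python3 -c "$S"
python3 -m handwheel '[[0.24,0,0,0,0,0,-0.03],[0.24,0,0,0,0,0,-0.06],[0.24,0,0,0,0,0,-0.09],[0.24,0,0,0,0,0,-0.12],[0.24,0,0,0,0,0,-0.15]]' >/dev/null; python3 -c "$S
snap('wrist','w24')"
```

```text
t35.48 pos [619.1 -34.1 145.9] y-axis [ 0.999 -0.049  0.   ] z [ 0.  0. -1.] F [ 0.1  0.9 -0.7] T [0.08 0.03 0.43] open 26.1
t35.90 pos [619.2 -34.  146. ] y-axis [ 0.981 -0.196  0.   ] z [ 0. -0. -1.] F [-0.3  0.4  0.3] T [-0.03  0.01  0.91] open 30.5
```

View pics/w24.png

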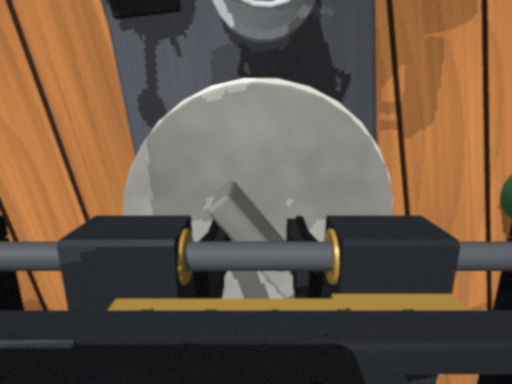

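```bash
python3 -m handwheel '[[0.3,0,0,0,0,0,0.1],[0.4,0,0,0,0,0,0.2],[0.5,0,0,0,0,0,0.3],[0.5,0,0,0,0,0,0.4],[0.5,0,0,0,0,0,0.5]]';  python3 -m handwheel '[[0.5,0,0,20,0,0,0.0],[0.5,0,0,50,0,0,0.0],[0.5,0,0,80,0,0,0],[0.5,30,0,80,0,0,0],[0.5,60,0,80,0,0,0]]'; python3 -m handwheel '[[0.5,0,0,0,0,0,0.0],[0.5,0,0,0,0,0,0.0]]';python3 -c "
from h import *
s=st(); p=manip.camera_params('wrist')
im=snap('wrist','w25'); sc=snap('scene','s25',(200,150,360,290),4.5)
f=2
for z,col in((123,(0,0,255)),(131,(255,0,0))):
    for a in np.arange(0,360,3):
        u=proj('wrist',[619.5+82*np.cos(np.radians(a)),-34.5+82*np.sin(np.radians(a)),z],p); cv2.circle(im,tuple(np.round(u).astype(int)),0,col,-1)
        u=proj('scene',[619.5+82*np.cos(np.radians(a)),-34.5+82*np.sin(np.radians(a)),z]); cv2.circle(sc,tuple(np.round(u).astype(int)),0,col,-1)
cv2.imwrite('pics/p25.png',cv2.resize(im[:240],None,fx=1.5,fy=1.5))
cv2.imwrite('pics/q25.png',cv2.resize(sc[150:290,200:360],None,fx=4.5,fy=4.5,interpolation=0))
"
```

```text
time: 36.37
position: [618.9, -34.7, 145.9]
ee_rot: [0.0, 0.591, 0.807, -0.0]
wrist_force: [0.1, 0.0, -0.6]
opening: 41.6
time: 36.78
position: [680.6, -34.8, 230.1]
ee_rot: [0.002, 0.593, 0.805, 0.003]
wrist_force: [-0.0, -0.2, 0.8]
opening: 43.7
time: 36.95
position: [679.3, -34.5, 224.5]
ee_rot: [-0.0, 0.593, 0.805, -0.001]
wrist_force: [-0.5, -0.3, 0.7]
opening: 43.2
t36.95 pos [679.3 -34.5 224.5] y-axis [ 0.955  0.297 -0.002] z [-0.002 -0.001 -1.   ] F [-0.5 -0.3  0.7] T [-0.08  0.1   0.03] open 43.2
```

View pics/p25.png

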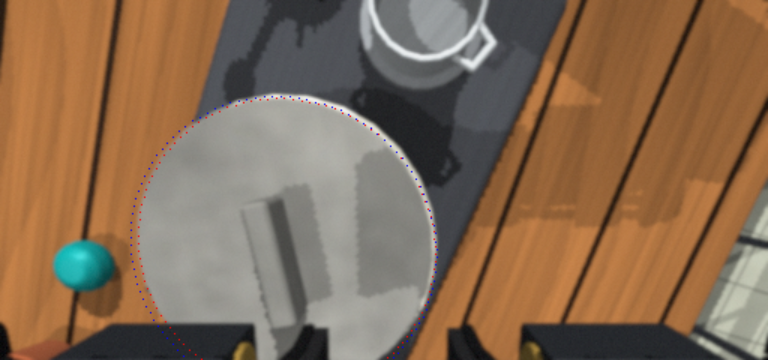

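View pics/q25.png

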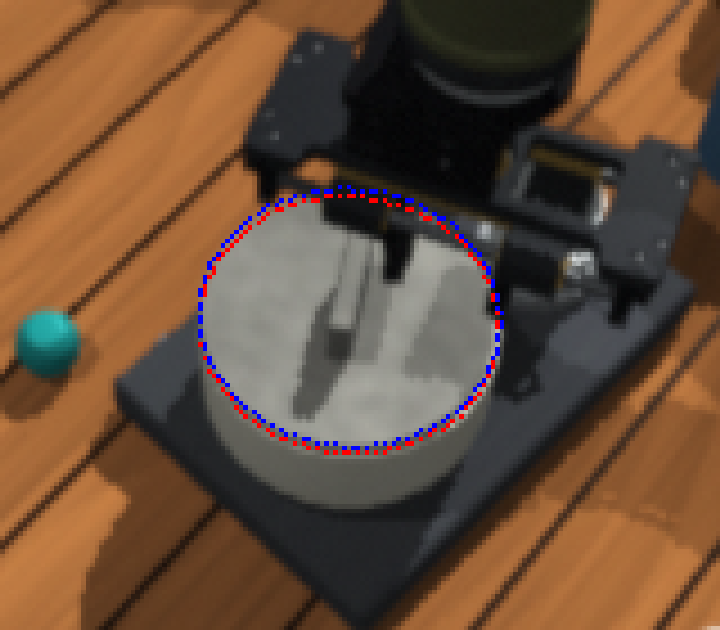

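View pics/s25.png

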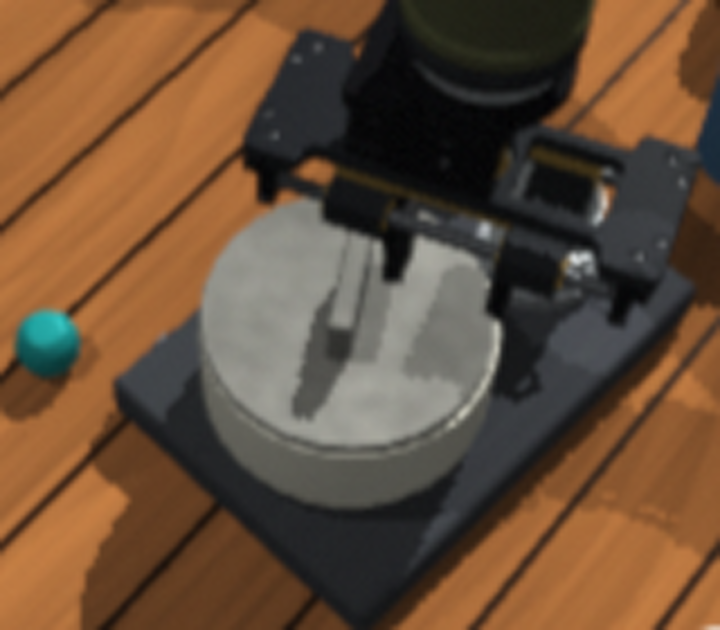

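```bash
python3 -m handwheel '[[0,-20,0,0,0,0,0],[0,-40,0,0,0,0,0],[0,-60,0,0,0,0,0],[0,-60,0,-20,0,0,0],[0,-60,0,-40,0,0,0]]';  python3 -m handwheel '[[0,0,0,0,0,0,0],[0,0,0,0,0,0,0],[0,0,0,0,0,0,0],[0,0,0,-2,0,0,0],[0,0,0,-5,0,0,0]]'; python3 -m handwheel '[[0,0,0,-2,0,0,0],[0,0,0,-4,0,0,0],[0,0,0,-4,0,0,0]]'; python3 -m handwheel '[[0,0,0,-2,0,0,0],[0,0,0,-2,0,0,0]]';python3 -c "
from h import *
s=st()"
```

```text
time: 37.47
position: [618.1, -34.9, 187.8]
ee_rot: [0.001, 0.594, 0.805, 0.002]
wrist_force: [-0.3, 0.3, -0.5]
opening: 18.4
time: 37.88
position: [619.9, -34.8, 182.3]
ee_rot: [0.001, 0.594, 0.805, 0.001]
wrist_force: [0.4, 0.6, -0.7]
opening: 0.1
time: 38.13
position: [618.8, -34.5, 176.5]
ee_rot: [-0.0, 0.593, 0.805, -0.0]
wrist_force: [0.2, 0.3, -0.2]
opening: 0.2
time: 38.3
position: [618.8, -34.5, 174.6]
ee_rot: [-0.0, 0.593, 0.805, -0.0]
wrist_force: [-0.1, -0.2, -0.2]
opening: 0.6
t38.30 pos [618.8 -34.5 174.6] y-axis [ 0.955  0.296 -0.   ] z [-0. -0. -1.] F [-0.1 -0.2 -0.2] T [-0.09  0.02 -0.  ] open 0.6
```

```bash
python3 -m handwheel '[[0,0,0,-1,0,0,0],[0,0,0,-3,0,0,0],[0,0,0,-3,0,0,0]]'; python3 -m handwheel '[[0,0,0,-1,0,0,0],[0,0,0,-2,0,0,0],[0,0,0,-2,0,0,0]]';python3 -m handwheel '[[0,0,0,-1,0,0,0],[0,0,0,-2,0,0,0],[0,0,0,-2,0,0,0]]';python3 -m handwheel '[[0,0,0,-1,0,0,0],[0,0,0,-2,0,0,0],[0,0,0,-2,0,0,0]]'
```

```text
time: 38.55
position: [618.8, -34.5, 171.6]
ee_rot: [-0.0, 0.594, 0.805, -0.0]
wrist_force: [-0.2, 0.7, -0.5]
opening: 0.7
time: 38.8
position: [618.9, -34.5, 169.7]
ee_rot: [-0.0, 0.593, 0.805, -0.0]
wrist_force: [-1.0, 0.9, -0.1]
opening: 0.7
time: 39.05
position: [619.0, -34.6, 168.1]
ee_rot: [0.0, 0.594, 0.805, 0.0]
wrist_force: [-0.7, 0.3, 1.9]
opening: 0.3
time: 39.3
position: [619.0, -34.6, 168.0]
ee_rot: [0.0, 0.594, 0.805, 0.001]
wrist_force: [-4.3, 0.8, 9.8]
opening: 0.5
```

```bash
python3 -m handwheel '[[0,0,0,20,0,0,0],[0,0,0,45,0,0,0],[0,-15,10,55,0,0,0.12],[0,-38,35,55,0,0,0.24],[0,-60,65,55,0,0,0.36]]';  python3 -m handwheel '[[0,-24,28,0,0,0,0.12],[0,-48,56,0,0,0,0.24],[0,-70,85,0,0,0,0.36],[0,-82,103,0,0,0,0.48],[0,-82,103,0,0,0,0.6]]'; python3 -m handwheel '[[0,0,0,0,0,0,0.12],[0,0,0,0,0,0,0.22],[0,0,0,0,0,0,0.22],[0,0,0,0,0,0,0.22]]';python3 -c "
from h import *
s=st()
for n in ('top','scene','wrist'): snap(n,n[0]+'30')
im=cv2.imread('pics/t30.png')[95:195,190:310]; sc=cv2.imread('pics/s30.png')[140:290,215:365]
cv2.imwrite('pics/c30.png',np.hstack([cv2.resize(im,(396,330),interpolation=3),cv2.resize(sc,(330,330),interpolation=3)]))
"
```

```text
time: 39.72
position: [559.0, 28.3, 221.9]
ee_rot: [0.001, 0.439, 0.898, 0.0]
wrist_force: [-0.2, 1.2, 0.5]
opening: 0.4
time: 40.13
position: [473.8, 138.9, 220.9]
ee_rot: [-0.001, 0.148, 0.989, 0.001]
wrist_force: [0.6, 0.7, -1.1]
opening: 0.3
time: 40.47
position: [476.9, 133.4, 220.9]
ee_rot: [0.0, 0.047, 0.999, 0.0]
wrist_force: [-0.1, 0.2, -0.0]
opening: 0.8
t40.47 pos [476.9 133.4 220.9] y-axis [0.094 0.996 0.   ] z [ 0.  0. -1.] F [-0.1  0.2 -0. ] T [0.05 0.02 0.04] open 0.8
```

View pics/c30.png

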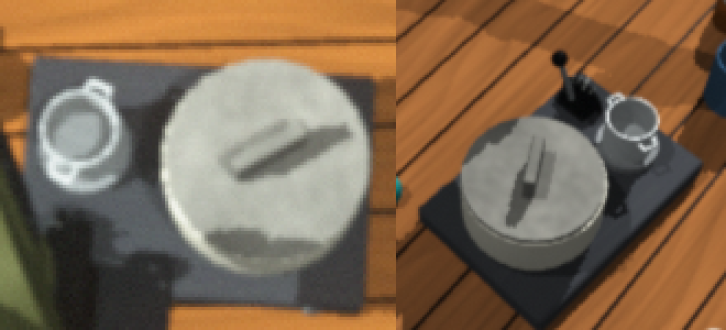

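View pics/w30.png

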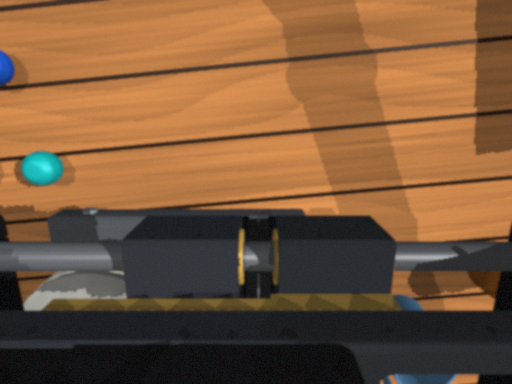

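Run:
```python
from h import *
out=[]
for cam,f,(u0,v0,w) in(("top","t30",(195,95,110)),("scene","s30",(240,170,110))):
    im=cv2.imread(f"pics/{f}.png"); k=396/w; P=manip.camera_params(cam)
    g=cv2.resize(im[v0:v0+w,u0:u0+w],(396,396),interpolation=3)
    for cx,cy,r,z,col in((619.5,-34.5,82,123,(0,0,255)),(619.5,-34.5,84,115,(0,255,0)),(653.3,119,40,47,(0,0,255)),(653.3,119,32,102,(255,0,0))):
        for a in np.arange(0,360,4):
            u=(proj(cam,[cx+r*np.cos(np.radians(a)),cy+r*np.sin(np.radians(a)),z],P)-[u0,v0]+.5)*k; cv2.circle(g,tuple(u.astype(int)),1,col,-1)
    out.append(g)
cv2.imwrite("pics/p31.png",np.hstack(out))
```

```text
(no output)
```

View pics/p31.png

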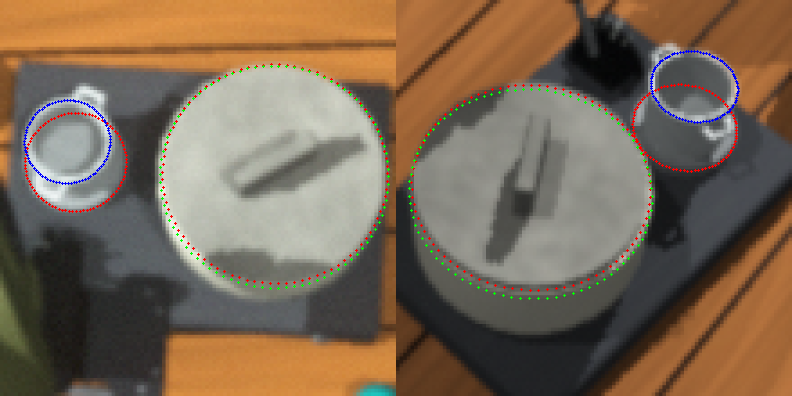

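```bash
python3 -m handwheel '[[0,0,0,-30,0,0,0],[0,0,0,-65,0,0,0],[0,0,0,-95,0,0,0],[0,0,0,-112,0,0,0],[0,0,0,-116,0,0,0]]';  python3 -m handwheel '[[0,10,-1,0,0,0,0],[0,20,-2,0,0,0,0],[0,25,-2,0,0,0,0],[0,25,-2,0,0,0,0]]'; python3 -c "
from h import *
s=st()
snap('scene','s32',(230,120,370,240),5)"
```

```text
time: 41.03
position: [474.5, 132.4, 101.5]
ee_rot: [-0.003, 0.046, 0.999, -0.002]
wrist_force: [-1.2, -0.6, -0.6]
opening: 0.4
time: 41.37
position: [504.9, 131.5, 106.7]
ee_rot: [0.002, 0.046, 0.999, 0.0]
wrist_force: [0.9, -0.3, 0.3]
opening: 0.7
t41.37 pos [504.9 131.5 106.7] y-axis [0.092 0.996 0.001] z [ 0.004  0.001 -1.   ] F [ 0.9 -0.3  0.3] T [0.07 0.04 0.  ] open 0.7
```

View pics/s32.png

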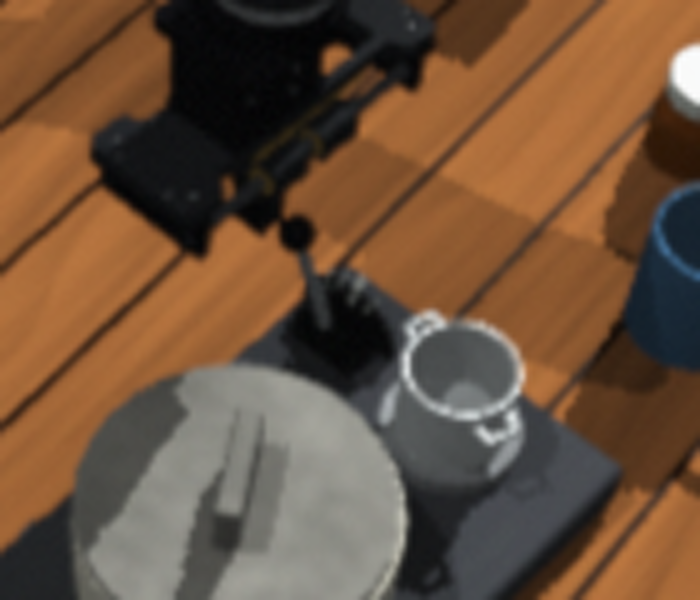

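```bash
python3 -m handwheel '[[0,8,-1,0,0,0,0],[0,16,-1,0,0,0,0],[0,24,-2,0,0,0,0],[0,32,-3,0,0,0,0],[0,36,-3,0,0,0,0]]';  python3 -m handwheel '[[0,0,0,0,0,0,0],[0,0,0,0,0,0,0]]'; python3 -c "
from h import *
s=st()
C=np.array([620,-34.5]);th=-.086
d=s['position'][:2]-C; print('cooker xy',np.cos(th)*d[0]+np.sin(th)*d[1],-np.sin(th)*d[0]+np.cos(th)*d[1])
im=snap('scene','s33',(230,120,370,240),5)
for a in np.arange(0.3,1.0,.1):
    x=-70+75*np.sin(a-.6);z=40+75*np.cos(a-.6)
    X=[C[0]+np.cos(th)*x-np.sin(th)*155,C[1]+np.sin(th)*x+np.cos(th)*155,z]; print(round(a,1),((proj('scene',X)-[230,120]+.5)*5).round(0))
"
```

```text
time: 41.83
position: [539.0, 129.1, 105.3]
ee_rot: [0.0, 0.045, 0.999, 0.0]
wrist_force: [-2.6, 1.4, 2.6]
opening: 0.3
time: 42.0
position: [538.6, 128.2, 104.9]
ee_rot: [0.001, 0.045, 0.999, -0.0]
wrist_force: [-0.1, 0.0, -0.3]
opening: 0.8
t42.00 pos [538.6 128.2 104.9] y-axis [ 0.091  0.996 -0.   ] z [ 0.001 -0.001 -1.   ] F [-0.1  0.  -0.3] T [0.04 0.09 0.01] open 0.8
cooker xy -95.03377231137476 155.07064250292143
0.3 [308. 244.]
0.4 [318. 249.]
0.5 [329. 255.]
0.6 [339. 262.]
0.7 [349. 270.]
0.8 [359. 279.]
0.9 [369. 288.]
```

View pics/s33.png

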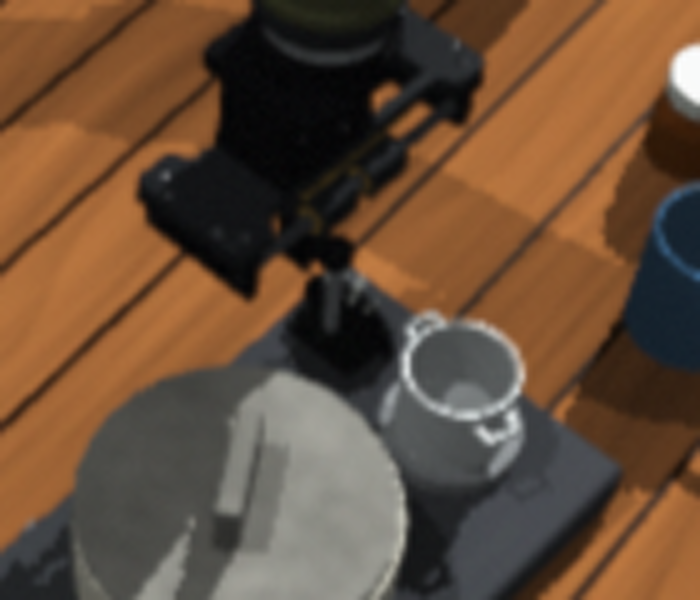

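```bash
python3 -m handwheel '[[0,4,0,0,0,0,0],[0,8,-1,0,0,0,0],[0,11.5,-1,0,0,0,0],[0,11.5,-1,0,0,0,0],[0,11.5,-1,0,0,0,0]]';  python3 -c "
from h import *
s=st()
C=np.array([620,-34.5]);th=-.086
d=s['position'][:2]-C; print('cooker xy',np.cos(th)*d[0]+np.sin(th)*d[1],-np.sin(th)*d[0]+np.cos(th)*d[1])
"; python3 -m handwheel '[[0,-10,1,0,0,0,0],[0,-30,2,0,0,0,0],[0,-50,4,0,0,0,0],[0,-60,4,30,0,0,0],[0,-60,4,60,0,0,0]]'; python3 -m handwheel '[[0,-20,30,30,0,0,0],[0,-20,60,60,0,0,0],[0,-20,95,80,0,0,0],[0,-20,130,80,0,0,0],[0,-20,160,80,0,0,0]]'
python3 - <<'E'
from h import *
s=st(); C=np.array([620,-34.5]);th=-.086
for cam,(u0,v0,w) in(("top",(195,145,50)),("scene",(270,140,70))):
    im=snap(cam,cam+'34'); k=400/w; P=manip.camera_params(cam)
    g=cv2.resize(im[v0:v0+w,u0:u0+w],(400,400),interpolation=3)
    for a,col in((0,(255,0,0)),(.6,(0,255,255)),(.7,(0,255,0)),(.8,(0,0,255))):
        x=-70+75*np.sin(a-.6);z=40+75*np.cos(a-.6)
        X=[C[0]+np.cos(th)*x-np.sin(th)*155,C[1]+np.sin(th)*x+np.cos(th)*155,z]
        u=(proj(cam,X,P)-[u0,v0]+.5)*k; cv2.circle(g,tuple(u.astype(int)),2,col,-1)
    cv2.imwrite(f"pics/l{cam}.png",g)
cv2.imwrite("pics/p34.png",np.hstack([cv2.imread("pics/ltop.png"),cv2.imread("pics/lscene.png")]))
E
```

```text
time: 42.47
position: [550.1, 127.2, 105.0]
ee_rot: [0.001, 0.046, 0.999, -0.0]
wrist_force: [-0.2, -0.4, 0.0]
opening: 0.6
t42.47 pos [550.1 127.2 105. ] y-axis [ 0.091  0.996 -0.   ] z [ 0.001 -0.    -1.   ] F [-0.2 -0.4  0. ] T [0.07 0.1  0.05] open 0.6
cooker xy -83.57794428042071 155.1301721278929
time: 42.88
position: [485.1, 130.9, 163.5]
ee_rot: [-0.003, 0.045, 0.999, -0.001]
wrist_force: [1.9, 0.8, 0.1]
opening: 0.3
time: 43.3
position: [469.3, 295.0, 247.5]
ee_rot: [0.002, 0.045, 0.999, 0.002]
wrist_force: [-0.7, 0.6, -0.7]
opening: 0.2
t43.30 pos [469.3 295.  247.5] y-axis [0.089 0.996 0.005] z [ 0.004  0.004 -1.   ] F [-0.7  0.6 -0.7] T [ 0.05 -0.    0.01] open 0.2
```

View pics/p34.png

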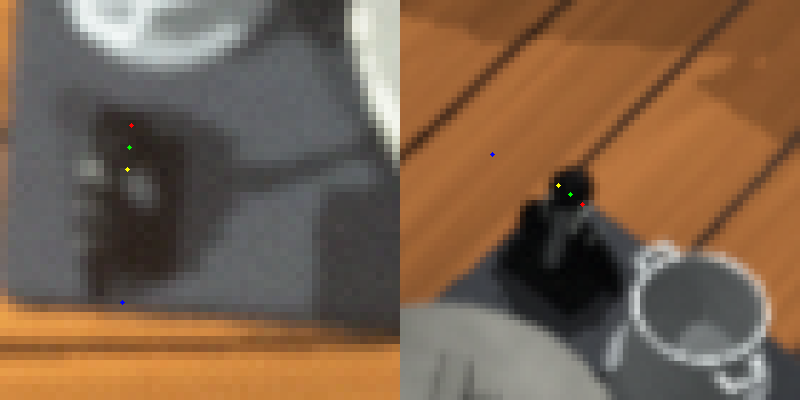

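```bash
python3 -m handwheel '[[0,25,-28,0,0,0,0],[0,50,-56,0,0,0,0],[0,75,-85,0,0,0,0],[0,100,-113,0,0,0,0],[0,125,-141,0,0,0,0]]'; python3 -m handwheel '[[0,25,-28,0,0,0,0],[0,40,-30,0,0,0,0],[0,40,-30,0,0,0,0],[0,40,-30,0,0,0,0],[0,40,-30,0,0,0,0]]'
python3 - <<'E'
from h import *
s=st(); C=np.array([620,-34.5]);th=-.086
P=manip.camera_params('wrist'); im=snap('wrist','w35')
import pickle; pickle.dump(P,open('w35.pkl','wb'))
for a in (0,.6,.7,.8):
    x=-70+75*np.sin(a-.6);z=40+75*np.cos(a-.6)
    X=[C[0]+np.cos(th)*x-np.sin(th)*155,C[1]+np.sin(th)*x+np.cos(th)*155,z]; print(a,proj('wrist',X,P))
x=-70;X=[C[0]+np.cos(th)*x-np.sin(th)*155,C[1]+np.sin(th)*x+np.cos(th)*155,40];print('pivot',proj('wrist',X,P))
print("cam",-P["R"].T@P["t"])
E
```

```text
time: 43.82
position: [594.9, 148.0, 244.9]
ee_rot: [0.0, 0.046, 0.999, -0.0]
wrist_force: [-0.1, -0.0, -0.1]
opening: 0.3
time: 44.23
position: [633.4, 121.1, 244.6]
ee_rot: [-0.001, 0.045, 0.999, 0.0]
wrist_force: [-0.3, 0.2, 0.3]
opening: 0.4
t44.23 pos [633.4 121.1 244.6] y-axis [0.09  0.996 0.   ] z [-0.001  0.    -1.   ] F [-0.3  0.2  0.3] T [ 0.03  0.01 -0.03] open 0.4
0 [256.58883463  57.64295694]
0.6 [256.82432163 107.08221276]
0.7 [256.876817   115.82309517]
0.8 [256.93068752 124.294939  ]
pivot [257.06625665 107.2080005 ]
cam [564.17346461 126.90446864 398.55212159]
```

View pics/w35.png

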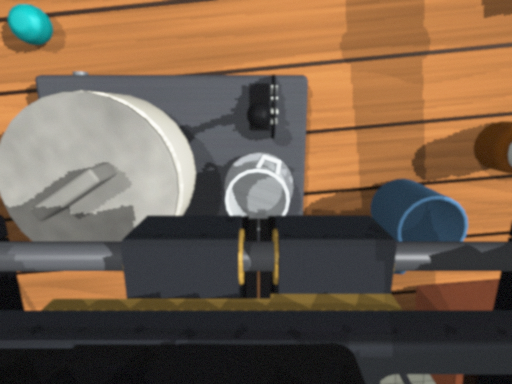

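Run:
```python
import cv2
im=cv2.imread("pics/w35.png")
g=cv2.resize(im[65:145,225:310],None,fx=7,fy=7,interpolation=3)
cv2.imwrite("pics/p35.png",cv2.convertScaleAbs(g,alpha=2,beta=0))
```

```text
(no output)
```

View pics/p35.png

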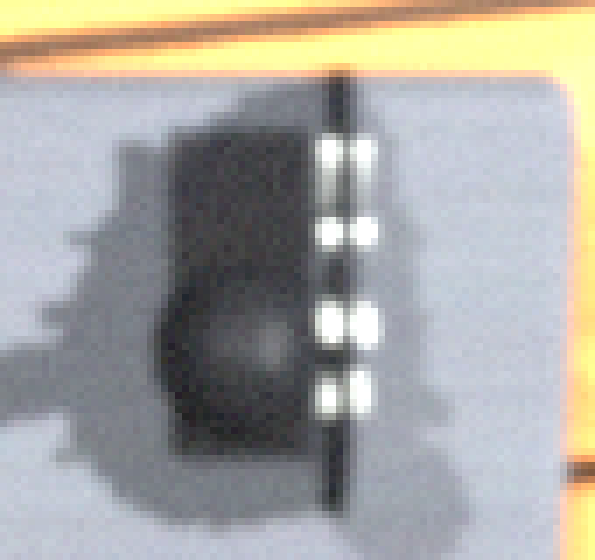

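```bash
python3 -c "
from h import *
s=st(); snap('scene','s40')"
```

```text
t44.28 pos [633.4 121.5 244.8] y-axis [0.089 0.996 0.001] z [-0.001  0.001 -1.   ] F [-0.1  0.1  0.1] T [ 0.02  0.05 -0.03] open 0.5
```

View pics/s40.png

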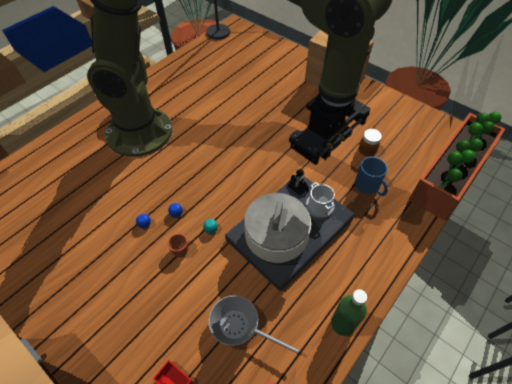

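The picture shows the lid on the crock (277,227), the pot on the plate (320,200), the lever just past upright (299,175), the bystanders in place and no potatoes on the bench. Handing in.

```bash
python3 -c "
from rig import manip
print(manip.finish_job())"
```

```text
the job is handed in; nothing more can be done
None
```

I finished the whole job in order and handed it in at about 44 s of the 210 s; no verdict comes back.

- **Potatoes:** All four are in the crock. Before the lid went on, I saw them lying in one layer on the floor.
- **Pot:** It stands on the warming plate. Overlaying its outline on the pictures put it about 1–2 mm from the centre.
- **Lid:** I turned it with loose fingers until it stopped turning. A light touch on the handle met it at 160 mm, where a home lid gives 159 mm and one still riding on the ledge 167 mm. The pictures alone could not tell those two heights apart. The overlay showed the lid centred.
- **Lever:** The close wrist picture gives about 0.69 rad, in line with the long tick. The scene camera disagreed: about 0.68 rad as measured. Correcting for its mismatch with the lever's off position would bring that down to about 0.60, the lower limit. I trusted the wrist picture because the ticks agreed with it.
- **Bystanders:** They look unmoved in the last scene picture.

**One check went badly:** while I lowered the fourth potato, the wrist force reached 77 N. That is under the 120 N limit, but the fingers, or possibly the gripper body, were pressing on something in the crock. If it was the body, it could have passed its 40 N limit, and I could not tell which it was.

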